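# Make the bench lathe ready and start it

### The job

Get the bench lathe ready and start it: put away what is lying on the bench - every turning tool flat on the floor of a narrow slot of the wooden tray, one to a slot, with its cutting tip at the rubber-lined end, and the spanner flat in the wide slot - and pump the oiler's hand lever through four full strokes, letting it spring right back up after each. Only when that is all done, push the start button fully down and let it come up again. Leave the stop button, bottle, tub and brush alone.

Things in the scene. Friction and masses are not known exactly. Their poses are not given: they have to be found in the camera images.
- tool1: lathe turning tool (two to four are present, all alike): square steel bar 16 x 16 mm, 136 mm long in all, about 0.23 kg, with a small gold-coloured cutting insert on top of one end. Origin in the middle of its length and section (8 mm above what it lies on), x along the bar towards the cutting tip. It starts flat on the bench, insert up
- tool1_tip (a point): the cutting-tip end of tool1, on the bar's centre line 68 mm from the origin
- tool2: lathe turning tool (two to four are present, all alike): square steel bar 16 x 16 mm, 136 mm long in all, about 0.23 kg, with a small gold-coloured cutting insert on top of one end. Origin in the middle of its length and section (8 mm above what it lies on), x along the bar towards the cutting tip. It starts flat on the bench, insert up
- tool2_tip (a point): the cutting-tip end of tool2, on the bar's centre line 68 mm from the origin
- tool3: lathe turning tool (two to four are present, all alike): square steel bar 16 x 16 mm, 136 mm long in all, about 0.23 kg, with a small gold-coloured cutting insert on top of one end. Origin in the middle of its length and section (8 mm above what it lies on), x along the bar towards the cutting tip. It starts flat on the bench, insert up
- tool3_tip (a point): the cutting-tip end of tool3, on the bar's centre line 68 mm from the origin
- tool4: lathe turning tool (two to four are present, all alike): square steel bar 16 x 16 mm, 136 mm long in all, about 0.23 kg, with a small gold-coloured cutting insert on top of one end. Origin in the middle of its length and section (8 mm above what it lies on), x along the bar towards the cutting tip. It starts flat on the bench, insert up
- tool4_tip (a point): the cutting-tip end of tool4, on the bar's centre line 68 mm from the origin
- spanner: flat steel double open-ended spanner, 140 mm long, both ends alike, 8 mm thick, shank 14 mm wide and jaws 28 mm wide, about 0.11 kg. Origin at its middle (4 mm above what it lies on), x along its length
- tray: wooden tool tray screwed to the bench, 170 (x) x 240 (y) x 18 mm high; origin at the middle of its underside, floor 6 mm above the bench. Five slots run along its x axis, 150 mm long inside: four narrow ones, 24 mm wide, with middle lines at y = +36, -8, -52 and -96 mm, for turning tools (any tool in any of them), and a wide one for the spanner. Lands between slots stand 12 mm above the floor
- tray_trough (a point): middle of the tray's floor (6 mm above the tray's origin). The slots' lands are at the two ends only: the middle 60 mm of the tray (its x from -30 to +30 mm) is an open trough right across it, bare floor, where fingers reach down on either side of a tool
- wide_slot (a point): middle of the floor of the wide spanner slot: 40 mm wide, 150 mm long, middle line at y = +88 mm in the tray
- tray_tip_end (a point): middle of the top of the tray's end board at its +x end, the end away from the robot. This end is lined with black rubber, on the end board and on the slots' floor: the cutting tips go here
- oiler: hand-lever oil pump fixed to the bench: amber reservoir under an aluminium pump head 132 mm high (cap and copper pipe at its back, to 171 mm). Origin on the bench straight below the lever's pivot, which is 125 mm high between cheeks 145 mm high that reach 13 mm forward; the reservoir is on the +x side, from 27 mm behind the pivot. The lever points along its -x, roughly at the robot
- oiler_lever (a joint): the oiler's lever, rad: 0 = up at rest, 0.6 rad above level; 1.2 = fully down, 0.6 rad below level. A full stroke is down beyond 1.05 and back up below 0.12; a spring returns it in about a second. Closed fingers can push it straight down all the way, from above, 105 mm horizontally out from the pivot, with 3 to 10 N
- lever_grip (a point): a point on the centre line of the lever's black grip, 125 mm along the lever from the pivot; the grip is a round bar 22 mm in diameter, from 85 to 148 mm (rounded end to 159 mm) along the lever
- station: start/stop push-button box fixed to the bench, 80 x 160 mm, 60 mm high. Origin on the bench behind the box, 70 mm in +x from its centre. At its centre line (x = -70 mm) the start button stands at y = +42 mm and the stop button at y = -42 mm
- start (a joint): travel of the start button, m: 0 up, 0.006 fully down; a spring pushes it back; fully down takes 5 N. Pressed when beyond 0.005
- start_top (a point): middle of the top of the start button (flat-topped, 30 mm in diameter in a metal collar, 82 mm above the bench when up)
- stop (a joint): travel of the stop button, m (0 up, 0.006 down): the broad mushroom-headed button, 42 mm across and 97 mm high, on the same box. Leave it alone
- bottle: bystander: green bottle, 64 mm in diameter, 150 mm high; origin at the middle of its underside
- tub: bystander: small open white plastic tub, 110 mm in diameter at the rim, 75 mm high; origin at the middle of its underside
- bench_brush: bystander: bench brush 200 mm long, lying on the bench; origin at the middle of its underside
There are look-alikes about, which are no part of the job. Of the things like the spanner, leave any that is green; of the rest the smaller one is meant.

How it is judged:
By the outcome, as a careful person would: the job done as asked, in the order asked, and still so for the second after the job is handed in, with the robot touching nothing.
Of tool1, tool2, tool3, tool4 only 2 to 4 are there at a start; the rules pass over those that are not, and their reading is None.
At some moment in a run one of tool1, tool2, tool3, tool4, spanner may be knocked a few centimetres aside while the robot is not near it.
Once in a run the grip may slacken for a moment while it holds something.
It also fails if it takes over 210 s, if anything falls off the work surface, if the arm or the gripper's body presses on something with over 40 N, if the wrist force passes 120 N, or if a joint passes its speed limit or range.

### The arm

A 7-joint arm with a two-finger parallel gripper is mounted at the origin on the work surface. World frame = base frame: x ahead of the robot, y to its left, z up, the work surface at z = 0. Lengths are in m, angles in degrees, forces in N, time in s.
With the tool pointing down it reaches from about 0.425 to 0.875 m from the base axis. Payload 4.7 kg.
Tool frame: the origin (TCP) lies on the front face of the gripper's body, between the roots of the fingers; the fingertips stand 70 mm ahead of it and the grasp point (between the pads) lies 51 mm ahead of it; z points along the fingers, y is the line along which they close (so a half turn about z gives the same grasp; the last joint's range is limited). The gripper opens to 87 mm and grips with 3 to 60 N. Pads are 19 mm wide; open, the fingers measure 117 mm over their backs; the gripper's body (75 mm by 190 mm) begins 51 mm behind the grasp point.
Start: joints at [71.74, 18.392, -4.016, 83.108, 1.295, 78.541, -3.26], TCP at [0.212, -0.614, 0.292] pointing down, gripper open.
Joint ranges: [-163.93, 163.93], [-17.29, 119.83], [-79.2, 71.16], [3.27, 140.29], [-89.18, 269.18], [5.43, 117.66], [-154.24, 154.24]. Speed limits (degrees/s): [147.25, 147.25, 180, 180, 180, 180, 180].

### API

Orientations are given as a 3x3 rotation matrix whose columns are the frame's x, y, z axes.
In Python, from cell import manip, imaging, order gives the robot as it stands. The module is installed in compiled form; this text tells all that it offers.
- The arm moves only by the tool servo_tool, never from a script. Its argument "deltas" is a list that holds one entry, the list of rows, each a list of 7 numbers: the shift along the tool's x, y, z in cm, then the turn, a rotation vector about the tool's x, y, z in rad, then the finger opening in cm, from 0 to 8.7. A call has exactly 10 rows; each row is the pose to reach, as a shift and turn from the pose commanded when the call began, along the tool's axes at that moment; what a row does not reach only later rows make up. A row lasts 1/12 s, in which the tool goes at most 41.7 mm and 7.16 degrees, less where a joint would pass 70% of its speed; a pose out of reach is approached as far as the arm can. A call with a gripper value outside its range is refused whole. The fingers move at their own pace and stop on an object; "force" is the grip in N (left out, the last holds). Time passes only in rows, so rows that repeat a pose let the fingers close, or fill a call up. It gives the time, the measured TCP pose, the force, the opening and the grip force at its end, in the units of the state.
- manip.read_state(): the state, without advancing time (a new reading comes with each control period).
- imaging.snapshot(name): name is "scene" or "top" or "wrist"; returns a dict with "color" (400x640x3 uint8, red, green, blue), "range_z" (400x640 float32, m along the optical axis (not along the pixel's ray), 0 where there is no reading), "vertical_fov" (degrees; the focal length in pixels is half the picture's height over the tangent of half this angle, whatever the lens; pixels are square), "cx", "cy" (the principal point, pixels), "rvec" (rotation vector, rad) and "tvec" (3), from world to camera coordinates, as OpenCV has them. Camera axes: x right, y down, z forward; pixel columns grow to the right and rows downward; lengths in m; the calibration is good to about 2 mm. The wrist camera is an equidistant fisheye: a pixel r from the principal point sees the ray r / f radians off the axis. A picture is of the moment at which its call begins.
- order.close_job(): hands the job in; it is judged then, once.
Trained networks look in the newest picture that a camera, given by its name, has taken for a name from the list of things; names that differ only in an ending like _2 or _b are one class to them, and where a whole thing is asked for, a point or a joint stands for the part that bears it (a point fixed in the world has none). Each returns a list of dicts, best first, with "confidence" (0 to 1); they miss things now and then, are a little off and sometimes report something else, mostly with a low value. They report only what shows in the picture. A call takes as long as a camera call. They do not tell look-alikes from the thing itself.
- imaging.look_for(camera, label): "box" ([left, top, right, bottom] in pixels, round what is visible of it).
- imaging.landmark_of(camera, label): "at" ([column, row] in pixels: a listed point, or the origin of a listed thing).
The state is a dict: "time_s": time; "joint_pos": joint angles; "joint_velocities": joint speeds; "joint_efforts": joint torques, N m; "tool_pos": TCP position; "orientation": TCP orientation; "ft_force": force on the tool from outside, world axes, zero at the start; "wrist_torque": the same for the moment, N m; "opening": finger opening in m; "grip_force": force on a finger pad.
Only numpy, scipy, OpenCV 4.12 (cv2) and the standard library are available. Lean on these libraries where they do the work, as an engineer would, in place of code of your own. Each camera call takes 0.05 s, during which the arm holds its last target. There are 200 camera calls.

## Working session

There is one attempt and no reset: what is moved stays moved. The work goes in short steps, Python scripts to look and compute and a tool call to move; the robot and the scene stay as the last step left them, time stands still between calls to the robot, and variables do not carry over. Pictures are saved under pics/ and viewed, at most 14 in all, crops included, and the job is handed in when it is done.

Besides the shell and the picture viewer there is one more tool, called after "Emit:" as a command line: name --argument value ..., lists and objects as JSON in quotes. servo_tool: Moves the arm, as the interface text tells. Its arguments: {"type":"object","properties":{"deltas":{"type":"array","items":{"type":"array","items":{"type":"array","items":{"type":"number"}}}},"force":{"type":"number"}},"required":["deltas"]}

```bash
mkdir -p pics
cat > h.py <<'E'
import numpy as np, cv2
from cell import manip, imaging, order
def snap(n):
    s=imaging.snapshot(n); s['R']=cv2.Rodrigues(np.array(s['rvec'],float))[0]; s['t']=np.array(s['tvec'],float).ravel()
    s['f']=200/np.tan(np.radians(s['vertical_fov'])/2); s['n']=n; return s
def ray(s,u,v):
    x=(u-s['cx'])/s['f'];y=(v-s['cy'])/s['f']
    if s['n']=='wrist':
        r=np.hypot(x,y); k=np.tan(r)/r if r>1e-9 else 1; x*=k;y*=k
    return np.array([x,y,1.])
def at_z(s,u,v,z):
    d=s['R'].T@ray(s,u,v); o=-s['R'].T@s['t']; return o+d*(z-o[2])/d[2]
def by_depth(s,u,v):
    z=s['range_z'][int(round(v)),int(round(u))]; return s['R'].T@(ray(s,u,v)*z-s['t'])
def cloud(s):
    vv,uu=np.mgrid[0:400,0:640]; x=(uu-s['cx'])/s['f'];y=(vv-s['cy'])/s['f']
    if s['n']=='wrist':
        r=np.hypot(x,y)+1e-9;k=np.tan(r)/r;x=x*k;y=y*k
    z=s['range_z']; P=np.stack([x*z,y*z,z],-1)-s['t']; return P@s['R']
def save(s,name): cv2.imwrite('pics/'+name+'.png',s['color'][:,:,::-1])
E
python3 - <<'E'
from h import *
np.set_printoptions(precision=3,suppress=True)
print(manip.read_state()['orientation'])
for c in ['top','scene']:
    s=snap(c); save(s,c+'0'); print(c,-s['R'].T@s['t'])
    for l,z in [('tool1',.008),('tool1_tip',.008),('spanner',.004),('tray',0),('tray_trough',.006),('wide_slot',.006),('tray_tip_end',.018),('oiler',0),('lever_grip',.19),('station',0),('start_top',.082),('stop',.09),('bottle',0),('tub',0),('bench_brush',0)]:
        for d in imaging.landmark_of(c,l)[:6]:
            if d['confidence']>.25: print(l,np.round(d['at']),round(d['confidence'],2),at_z(s,*d['at'],z))
E
```

```text
[[ 0.945  0.327 -0.001]
 [ 0.327 -0.945  0.002]
 [-0.    -0.002 -1.   ]]
top [ 0.246 -0.     1.814]
tool1 [252. 233.] 0.63 [0.417 0.258 0.008]
tool1 [281. 224.] 0.5 [0.448 0.152 0.008]
tool1 [306. 213.] 0.47 [0.488 0.064 0.008]
tool1 [274. 207.] 0.26 [0.512 0.178 0.008]
spanner [419. 290.] 0.83 [ 0.216 -0.338  0.004]
spanner [238. 276.] 0.51 [0.262 0.305 0.004]
spanner [336. 217.] 0.45 [ 0.473 -0.048  0.004]
tray [406. 215.] 0.66 [ 0.483 -0.299  0.   ]
tray [300. 202.] 0.36 [0.531 0.086 0.   ]
tray_trough [408. 213.] 0.76 [ 0.489 -0.305  0.006]
wide_slot [391. 194.] 0.85 [ 0.558 -0.247  0.006]
tray_tip_end [426. 198.] 0.84 [ 0.542 -0.372  0.018]
oiler [311. 139.] 0.86 [0.769 0.047 0.   ]
oiler [206. 174.] 0.44 [0.634 0.432 0.   ]
lever_grip [327. 144.] 0.72 [ 0.697 -0.011  0.19 ]
station [207. 174.] 0.82 [0.634 0.429 0.   ]
station [436. 164.] 0.62 [ 0.671 -0.416  0.   ]
start_top [407. 215.] 0.48 [ 0.472 -0.291  0.082]
start_top [207. 193.] 0.46 [0.55  0.409 0.082]Traceback (most recent call last):
  File "<stdin>", line 7, in <module>
ValueError: it knows: bench_brush, bottle, lever_grip, oiler, spanner, start_top, station, tool, tool1_tip, tool2_tip, tool3_tip, tool4_tip, tray, tray_tip_end, tray_trough, tub, wide_slot
```

Run:
```python
from h import *
s=snap('top'); c=s['color'][90:340,150:500]
cv2.imwrite('pics/t1.png',cv2.resize(c,(800,571),interpolation=cv2.INTER_CUBIC)[:,:,::-1])
np.save('top.npy',cloud(s))
s=snap('scene'); np.save('scene.npy',cloud(s))
np.set_printoptions(precision=3,suppress=True)
print(-s['R'].T@s['t'])
for l,z in [('tool1',.008),('tool1_tip',.008),('spanner',.004),('tray_trough',.006),('wide_slot',.006),('tray_tip_end',.018),('oiler',0),('lever_grip',.19),('station',0),('start_top',.082)]:
        for d in imaging.landmark_of('scene',l)[:6]:
            if d['confidence']>.25: print(l,np.round(d['at']),round(d['confidence'],2),at_z(s,*d['at'],z))
```

```text
[ 1.263 -0.176  0.751]
tool1 [384. 207.] 0.8 [0.428 0.246 0.008]
tool1 [332. 229.] 0.77 [0.488 0.06  0.008]
tool1 [362. 218.] 0.56 [0.462 0.162 0.008]
tool1_tip [294. 237.] 0.4 [ 0.495 -0.054  0.008]
spanner [292. 236.] 0.72 [ 0.483 -0.057  0.004]
spanner [186. 194.] 0.68 [ 0.203 -0.362  0.004]
spanner [380. 174.] 0.55 [0.251 0.301 0.004]
tray_trough [203. 254.] 0.97 [ 0.499 -0.309  0.006]
tray_trough [415. 262.] 0.71 [0.665 0.24  0.006]
wide_slot [223. 272.] 0.88 [ 0.576 -0.26   0.006]
tray_tip_end [178. 268.] 0.65 [ 0.545 -0.369  0.018]
oiler [356. 312.] 0.6 [0.773 0.04  0.   ]
lever_grip [324. 231.] 0.63 [ 0.68  -0.017  0.19 ]
station [470. 244.] 0.81 [0.634 0.422 0.   ]
start_top [459. 205.] 0.41 [0.555 0.414 0.082]
```

View pics/t1.png

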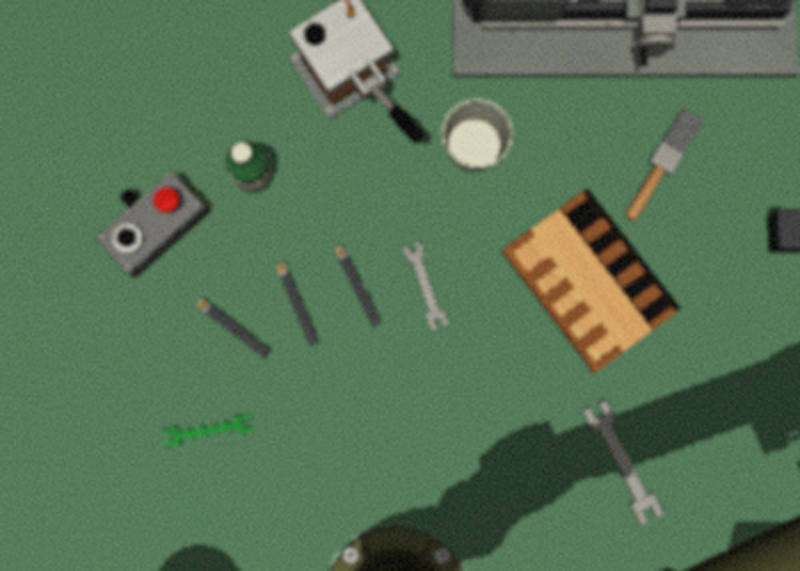

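Emit:
servo_tool --deltas '[[[3.2,-2.1,-1,0,0,0.12,8],[6.4,-4.2,-2,0,0,0.24,8],[9.6,-6.3,-3,0,0,0.36,8],[12.8,-8.4,-4,0,0,0.48,8],[16,-10.5,-5,0,0,0.6,8],[19.2,-12.6,-6,0,0,0.72,8],[22.4,-14.7,-7,0,0,0.84,8],[25.6,-16.8,-8,0,0,0.96,8],[28.8,-18.9,-9,0,0,1.08,8],[32,-21,-10,0,0,1.2,8]]]'

```text
time_s: 2.03
tool_pos: [0.4436, -0.3142, 0.3916]
orientation: [[0.659, -0.753, 0.001], [-0.753, -0.659, -0.001], [0.001, 0.0, -1.0]]
ft_force: [0.5, -0.2, 0.5]
opening: 0.08
grip_force: 0.0
```

```bash
cat >> h.py <<'E'
def nets(s,labels,th=.25):
    for l,z in labels:
        for d in imaging.landmark_of(s['n'],l)[:6]:
            if d['confidence']>th: print(l,np.round(d['at']),round(d['confidence'],2),at_z(s,*d['at'],z))
def st():
    q=manip.read_state(); print('t',q['time_s'],'tcp',np.round(q['tool_pos'],4),'psi',np.degrees(np.arctan2(q['orientation'][1][0],q['orientation'][0][0])),'q',np.round(q['joint_pos'],0),'F',np.round(q['ft_force'],1)); return q
def go(x,y,z,psi):
    """last row of a move to TCP xyz, heading psi (deg), pointing down"""
    from scipy.spatial.transform import Rotation as Ro
    q=manip.read_state(); R=np.array(q['orientation']); p=np.radians(psi); c,s_=np.cos(p),np.sin(p)
    T=np.array([[c,s_,0],[s_,-c,0],[0,0,-1]])
    d=R.T@(np.array([x,y,z])-q['tool_pos'])*100; r=Ro.from_matrix(R.T@T).as_rotvec()
    print('row',np.round(d,2),np.round(r,3),'steps',np.linalg.norm(d)/4.17,np.degrees(np.linalg.norm(r))/7.16)
np.set_printoptions(precision=3,suppress=True)
E
python3 - <<'E'
from h import *
st(); s=snap('wrist'); save(s,'w1'); print(-s['R'].T@s['t'])
np.save('w1.npy',cloud(s)); 
nets(s,[('tool1',.008),('tool1_tip',.008),('spanner',.004),('tray',0),('tray_trough',.006),('wide_slot',.006),('tray_tip_end',.018)])
E
```

```text
t 2.0333 tcp [ 0.444 -0.314  0.392] psi -48.80973196189059 q [  46.    4.  -14.   89.    1.   87. -107.] F [ 0.5 -0.2  0.5]
[ 0.492 -0.37   0.485]
spanner [434. 234.] 0.83 [ 0.208 -0.359  0.004]
spanner [202. 261.] 0.45 [ 0.485 -0.045  0.004]
tray [288. 146.] 0.87 [ 0.496 -0.305  0.   ]
tray_trough [203. 262.] 0.74 [ 0.483 -0.046  0.006]
tray_trough [289. 146.] 0.63 [ 0.494 -0.307  0.006]
tray_trough [ 81. 194.] 0.41 [0.768 0.031 0.006]
wide_slot [232. 141.] 0.78 [ 0.569 -0.254  0.006]
wide_slot [290. 145.] 0.5 [ 0.494 -0.309  0.006]
tray_tip_end [294.  91.] 0.93 [ 0.543 -0.376  0.018]
```

View pics/w1.png

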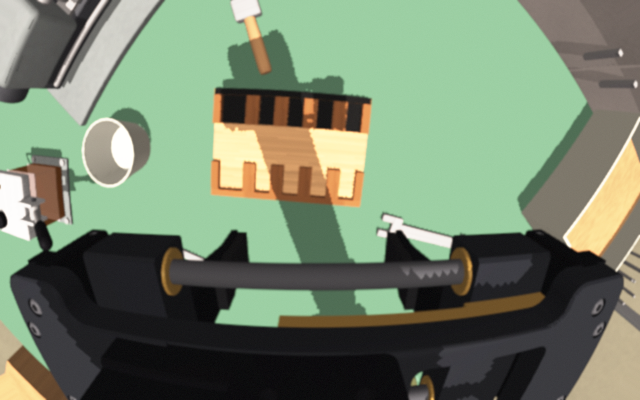

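```bash
python3 - <<'E'
from h import *
import cv2
P=np.load('w1.npy'); c=cv2.imread('pics/w1.png')
pts=np.array([[216,89],[370,98],[360,205],[211,195]])
s=snap('wrist')
C=np.array([at_z(s,*p,.018) for p in pts]); print(C,C.mean(0))
e=C[0]-C[3]; e2=C[1]-C[2]; print(np.degrees(np.arctan2(e[1],e[0])),np.degrees(np.arctan2(e2[1],e2[0])),np.linalg.norm(e),np.linalg.norm(e2))
e=C[0]-C[1]; e2=C[3]-C[2]; print(np.degrees(np.arctan2(e[1],e[0]))-90,np.degrees(np.arctan2(e2[1],e2[0]))-90,np.linalg.norm(e),np.linalg.norm(e2))
# ortho view of tray at z=.018 plane, 0.5mm/px
def warp(s,c0,psi,z,w,h,res):
    p=np.radians(psi);R=np.array([[np.cos(p),-np.sin(p)],[np.sin(p),np.cos(p)]])
    # image up = +x, left=+y
    vv,uu=np.mgrid[0:h,0:w]; X=(h/2-vv)*res; Y=(w/2-uu)*res
    xy=np.stack([X,Y],-1)@R.T+c0; W=np.concatenate([xy,np.full(xy.shape[:2]+(1,),z)],-1)
    q=W@s['R'].T+s['t']; x=q[...,0]/q[...,2];y=q[...,1]/q[...,2]
    if s['n']=='wrist':
        r=np.hypot(x,y);k=np.arctan(r)/r;x=x*k;y=y*k
    return cv2.remap(s['color'],(x*s['f']+s['cx']).astype(np.float32),(y*s['f']+s['cy']).astype(np.float32),cv2.INTER_CUBIC)
for z,n in ((.018,'tr18'),):
    im=warp(s,(.495,-.306),-51,z,600,440,.0005)
    for k in range(0,600,50): cv2.line(im,(k,0),(k,8),(255,0,0),1)
    for k in range(0,440,20): cv2.line(im,(0,k),(8,k),(255,0,0),1)
    cv2.imwrite('pics/'+n+'.png',im[:,:,::-1])
m=(P[...,2]>.012)&(P[...,2]<.024)&(np.hypot(P[...,0]-.495,P[...,1]+.306)<.16)
r=cv2.minAreaRect(P[m][:,:2].astype(np.float32)*1000); print(m.sum(),r)
b=np.abs(P[...,2])<.03; print('bench z',np.median(P[b][:,2]))
E
cat >> h.py <<'E'
def warp(s,c0,psi,z,w,h,res):
    p=np.radians(psi);R=np.array([[np.cos(p),-np.sin(p)],[np.sin(p),np.cos(p)]])
    vv,uu=np.mgrid[0:h,0:w]; X=(h/2-vv)*res; Y=(w/2-uu)*res
    xy=np.stack([X,Y],-1)@R.T+c0; W=np.concatenate([xy,np.full(xy.shape[:2]+(1,),z)],-1)
    q=W@s['R'].T+s['t']; x=q[...,0]/q[...,2];y=q[...,1]/q[...,2]
    if s['n']=='wrist':
        r=np.hypot(x,y);k=np.arctan(r)/r;x=x*k;y=y*k
    return cv2.remap(s['color'],(x*s['f']+s['cx']).astype(np.float32),(y*s['f']+s['cy']).astype(np.float32),cv2.INTER_CUBIC)
E
```

```text
[[ 0.636 -0.306  0.018]
 [ 0.449 -0.447  0.018]
 [ 0.348 -0.315  0.018]
 [ 0.538 -0.169  0.018]] [ 0.493 -0.309  0.018]
-54.36563107123974 -52.45102521254054 0.16850368847112862 0.16650664974112633
-53.0308898839424 -52.56216671141266 0.2339521008193379 0.2395702713833981
6523 ((515.3248291015625, -332.5623779296875), (240.97207641601562, 236.77159118652344), 36.31265640258789)
bench z 0.00083158809994588
```

View pics/tr18.png

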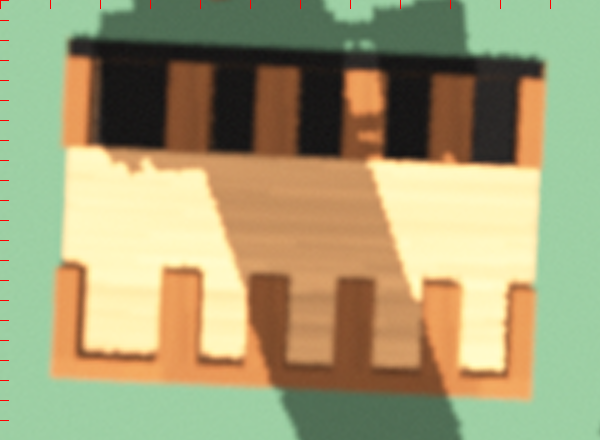

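Run:
```python
from h import *
go(.40,.07,.40,20)
```

```text
row [-31.82 -22.47  -0.96] [ 0.     0.001 -1.198] steps 9.345134375609113 9.585523251934587
```

Emit:
servo_tool --deltas '[[[-3.2,-2.25,0,0,0,-0.12,8],[-6.4,-4.5,0,0,0,-0.24,8],[-9.6,-6.75,0,0,0,-0.36,8],[-12.8,-9,0,0,0,-0.48,8],[-16,-11.25,0,0,0,-0.6,8],[-19.2,-13.5,0,0,0,-0.72,8],[-22.4,-15.75,0,0,0,-0.84,8],[-25.6,-18,0,0,0,-0.96,8],[-28.8,-20.25,0,0,0,-1.08,8],[-32,-22.5,0,0,0,-1.2,8]]]'

```text
time_s: 3.32
tool_pos: [0.3986, 0.0737, 0.3908]
orientation: [[0.937, 0.35, 0.001], [0.35, -0.937, -0.0], [0.0, 0.001, -1.0]]
ft_force: [1.8, -0.6, -0.1]
opening: 0.0801
grip_force: 0.0
```

```bash
cat >> h.py <<'E'
def tools(s,lo=(.2,-.2),hi=(.75,.5)):
    """dark bars seen on bench: rectified at z=.016, 1mm/px; returns (centre, yaw to tip, length, width)"""
    W,H,res=700,550,.001; c0=((lo[0]+hi[0])/2,(lo[1]+hi[1])/2)
    im=warp(s,c0,0,.016,W,H,res).astype(int)
    g=(im[...,1]-np.maximum(im[...,0],im[...,2]))
    m=((g<14)&(im.sum(2)>20)).astype(np.uint8)
    m=cv2.morphologyEx(m,cv2.MORPH_OPEN,np.ones((5,5),np.uint8))
    out=[]
    for k in cv2.findContours(m,cv2.RETR_EXTERNAL,cv2.CHAIN_APPROX_NONE)[0]:
        (a,b),(w,h),ang=cv2.minAreaRect(k); L,w_=max(w,h),min(w,h)
        if 110<L<165 and 10<w_<40:
            vx,vy=cv2.boxPoints(((a,b),(w,h),ang))[:2],0
            bp=cv2.boxPoints(((a,b),(w,h),ang)); e=bp[1]-bp[0]; f=bp[2]-bp[1]; e=e if np.hypot(*e)>np.hypot(*f) else f; e=e/np.hypot(*e)
            yel=[]
            for sg in (1,-1):
                q=np.array([a,b])+sg*e*(L/2-8); pa=im[int(q[1])-4:int(q[1])+5,int(q[0])-4:int(q[0])+5].reshape(-1,3).mean(0); yel.append(pa[0]-pa[2])
            if yel[1]>yel[0]: e=-e
            out.append((c0[0]+(H/2-b)*res,c0[1]+(W/2-a)*res,np.degrees(np.arctan2(-e[0],-e[1])),L,w_,max(yel)-min(yel)))
    return out,im
E
python3 - <<'E'
from h import *
st(); s=snap('wrist'); save(s,'w2')
nets(s,[('tool1',.008),('tool1_tip',.008),('spanner',.004),('oiler',0),('lever_grip',.19),('station',0),('start_top',.082)])
o,im=tools(s)
for k in o: print(np.round(k,3))
E
```

```text
t 3.3167 tcp [0.399 0.074 0.391] psi 20.491487197326027 q [ 26. -15. -32. 104.  -8.  88. -75.] F [ 1.8 -0.6 -0.1]
tool1 [342. 114.] 0.94 [0.486 0.065 0.008]
tool1 [210. 113.] 0.88 [0.419 0.259 0.008]
tool1 [278. 108.] 0.59 [0.46  0.158 0.008]
spanner [405. 137.] 0.83 [ 0.49  -0.043  0.004]
spanner [170. 195.] 0.68 [0.263 0.293 0.004]
spanner [273.  63.] 0.42 [0.524 0.191 0.004]
oiler [134.   4.] 0.72 [0.568 0.481 0.   ]
oiler [277. 109.] 0.26 [ 0.458  0.16  -0.   ]
lever_grip [213. 114.] 0.73 [0.437 0.195 0.19 ]
start_top [132.   0.] 0.76 [0.556 0.423 0.082]
[  0.42    0.257  53.334 136.211  19.536 107.901]
[  0.458   0.157  24.228 135.466  17.19  106.778]
[  0.486   0.063  26.952 136.88   17.42  102.815]
[  0.487  -0.042  18.293 137.869  30.038   0.148]
```

View pics/w2.png

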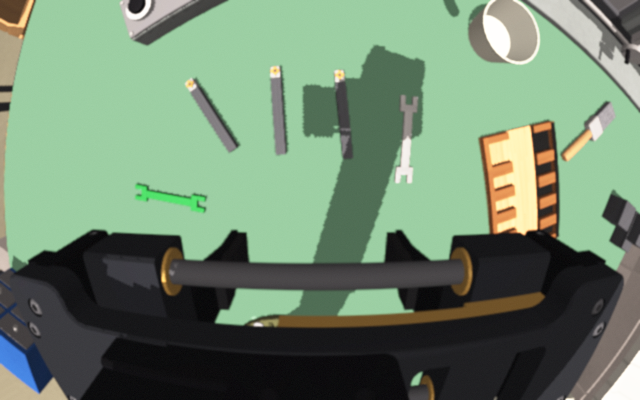

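Run:
```python
from h import *
st();go(.486,.063,.14,27)
```

```text
t 3.7167 tcp [0.399 0.071 0.391] psi 20.05070135699179 q [ 26. -15. -32. 104.  -8.  88. -75.] F [ 0.1 -0.9  0.1]
row [ 7.86  3.73 25.05] [-0.     0.    -0.121] steps 6.359348122698776 0.9705818149490468
```

Emit:
servo_tool --deltas '[[[1,0.45,3.1,0,0,-0.02,6],[2,0.9,6.2,0,0,-0.03,6],[3,1.4,9.4,0,0,-0.045,6],[4,1.9,12.5,0,0,-0.06,6],[5,2.35,15.6,0,0,-0.075,6],[6,2.8,18.8,0,0,-0.09,6],[7,3.3,22,0,0,-0.105,6],[7.86,3.73,25,0,0,-0.121,6],[7.86,3.73,25,0,0,-0.121,6],[7.86,3.73,25,0,0,-0.121,6]]]'

```text
time_s: 4.55
tool_pos: [0.4848, 0.0639, 0.1392]
orientation: [[0.891, 0.455, -0.005], [0.455, -0.891, 0.001], [-0.004, -0.003, -1.0]]
ft_force: [1.6, -0.7, -0.6]
opening: 0.0599
grip_force: 0.0
```

Run:
```python
from h import *
st();go(.486,.063,.073,27)
```

```text
t 4.55 tcp [0.485 0.064 0.139] psi 27.052265564239136 q [ 23.  10. -36. 114.   6.  58. -79.] F [ 1.6 -0.7 -0.6]
row [0.09 0.16 6.62] [-0.003  0.004  0.001] steps 1.5877808996817588 0.04230600205927826
```

Emit:
servo_tool --deltas '[[[0,0.1,2.2,0,0,0,6],[0,0.1,4.4,0,0,0,6],[0,0.1,6.6,0,0,0,6],[0,0.1,6.6,0,0,0,6],[0,0.1,6.6,0,0,0,0.8],[0,0.1,6.6,0,0,0,0.8],[0,0.1,6.6,0,0,0,0.8],[0,0.1,6.6,0,0,0,0.8],[0,0.1,6.6,0,0,0,0.8],[0,0.1,6.6,0,0,0,0.8]]]' --force 40

```text
time_s: 5.38
tool_pos: [0.4867, 0.0641, 0.0754]
orientation: [[0.889, 0.457, 0.001], [0.457, -0.889, -0.0], [0.001, 0.001, -1.0]]
ft_force: [0.7, -0.0, -0.2]
opening: 0.0283
grip_force: 0.0
```

Run:
```python
from h import *
st();go(.496,-.306,.16,-53.6);go(.525,-.2847,.16,-53.6)
```

```text
t 5.3833 tcp [0.487 0.064 0.075] psi 27.191618210065496 q [ 21.  15. -35. 117.  11.  51. -83.] F [ 0.7 -0.  -0.2]
row [-16.08  33.35  -8.45] [-0.    -0.001  1.41 ] steps 9.106538627331105 11.283746122294122
row [-12.52  32.78  -8.44] [-0.    -0.001  1.41 ] steps 8.655509493776327 11.283746122294122
```

Emit:
servo_tool --deltas '[[[0,0,0,0,0,0,0.8],[0,0,0,0,0,0,0.8],[0,0,0,0,0,0,0.8],[0,0,0,0,0,0,0.8],[0,0,0,0,0,0,0.8],[0,0,-1.5,0,0,0,0.8],[0,0,-3.5,0,0,0,0.8],[0,0,-6,0,0,0,0.8],[0,0,-8,0,0,0,0.8],[0,0,-8,0,0,0,0.8]]]' --force 40

```text
time_s: 6.22
tool_pos: [0.4884, 0.0647, 0.1581]
orientation: [[0.889, 0.457, 0.006], [0.457, -0.889, -0.0], [0.006, 0.003, -1.0]]
ft_force: [1.3, -0.0, -0.7]
opening: 0.0158
grip_force: 40.0
```

Run:
```python
from h import *
q=st();print(q['opening'],q['grip_force']);go(.525,-.2847,.16,-53.6)
```

```text
t 6.2167 tcp [0.488 0.065 0.158] psi 27.216771167958083 q [ 24.   8. -37. 113.   6.  60. -78.] F [ 1.3 -0.  -0.7]
0.015754154342897 39.995795488357544
row [-12.73  32.75  -0.17] [-0.002 -0.007  1.411] steps 8.425900153202484 11.287287438814861
```

Emit:
servo_tool --deltas '[[[-1.1,2.9,-0.2,0,0,0.12,0.8],[-2.3,5.9,-0.2,0,0,0.24,0.8],[-3.4,8.9,-0.2,0,0,0.36,0.8],[-4.5,11.8,-0.2,0,0,0.48,0.8],[-5.7,14.8,-0.2,0,0,0.6,0.8],[-6.8,17.8,-0.2,0,0,0.72,0.8],[-8,20.8,-0.2,0,0,0.84,0.8],[-9.2,23.7,-0.2,0,0,0.96,0.8],[-10.3,26.7,-0.2,0,0,1.08,0.8],[-11.5,29.7,-0.2,0,0,1.2,0.8]]]' --force 40

```text
time_s: 7.05
tool_pos: [0.519, -0.2536, 0.1549]
orientation: [[0.745, -0.668, -0.002], [-0.668, -0.745, 0.001], [-0.002, 0.001, -1.0]]
ft_force: [0.1, 0.1, -2.6]
opening: 0.0153
grip_force: 40.0
```

Run:
```python
from h import *
q=st();print(q['opening'],q['grip_force']);go(.525,-.2847,.16,-53.6)
s=snap('wrist');save(s,'w3')
cv2.imwrite('pics/w3x.png',warp(s,(.496,-.306),-53.6,.018,500,400,.0007)[:,:,::-1])
```

```text
t 7.05 tcp [ 0.519 -0.254  0.155] psi -41.87794535246249 q [  37.   17.  -16.  102.    5.   62. -113.] F [ 0.1  0.1 -2.6]
0.01530515930241317 39.99128758907318
row [ 2.52  1.91 -0.51] [0.001 0.002 0.205] steps 0.7689784056302544 1.6372832766277694
```

View pics/w3.png

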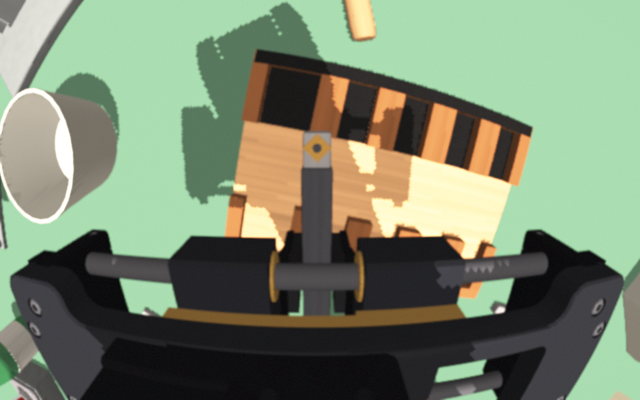

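Emit:
servo_tool --deltas '[[[0.5,0.4,-0.1,0,0,0.05,0.8],[1,0.8,-0.2,0,0,0.1,0.8],[1.5,1.2,-0.3,0,0,0.15,0.8],[2,1.6,-0.4,0,0,0.2,0.8],[2.5,1.9,-0.5,0,0,0.205,0.8],[2.5,1.9,-0.5,0,0,0.205,0.8],[2.5,1.9,-0.5,0,0,0.205,0.8],[2.5,1.9,-0.5,0,0,0.205,0.8],[2.5,1.9,-0.5,0,0,0.205,0.8],[2.5,1.9,-0.5,0,0,0.205,0.8]]]' --force 40

```text
time_s: 7.93
tool_pos: [0.5259, -0.2829, 0.1616]
orientation: [[0.598, -0.801, -0.0], [-0.801, -0.598, 0.0], [-0.0, 0.0, -1.0]]
ft_force: [-0.7, -0.3, -2.1]
opening: 0.0156
grip_force: 40.0
```

```bash
cat >> h.py <<'E'
T0=np.array([.496,-.306]); TY=-53.6
def slot(y,x=0,z=.16,ty=TY,t0=T0,dpsi=0):
    p=np.radians(ty); w=t0+x*np.array([np.cos(p),np.sin(p)])+y*np.array([-np.sin(p),np.cos(p)]); go(*w,z,ty+dpsi)
E
python3 - <<'E'
from h import *
q=st();print(q['opening'],q['grip_force']);slot(.036);slot(.036,z=.081)
s=snap('wrist');
cv2.imwrite('pics/w4x.png',cv2.resize(warp(s,T0,TY,.018,400,300,.001),(800,600))[:,:,::-1])
E
```

```text
t 7.9333 tcp [ 0.526 -0.283  0.162] psi -53.23768838604131 q [  38.   18.  -14.   99.    5.   63. -121.] F [-0.7 -0.3 -2.1]
0.01562425119830709 39.99874234199524
row [0.09 0.18 0.16] [0.    0.    0.006] steps 0.06160060263078688 0.050645776754789214
row [0.09 0.18 8.06] [0.    0.    0.006] steps 1.9340709049568712 0.050645776754789214
```

View pics/w4x.png

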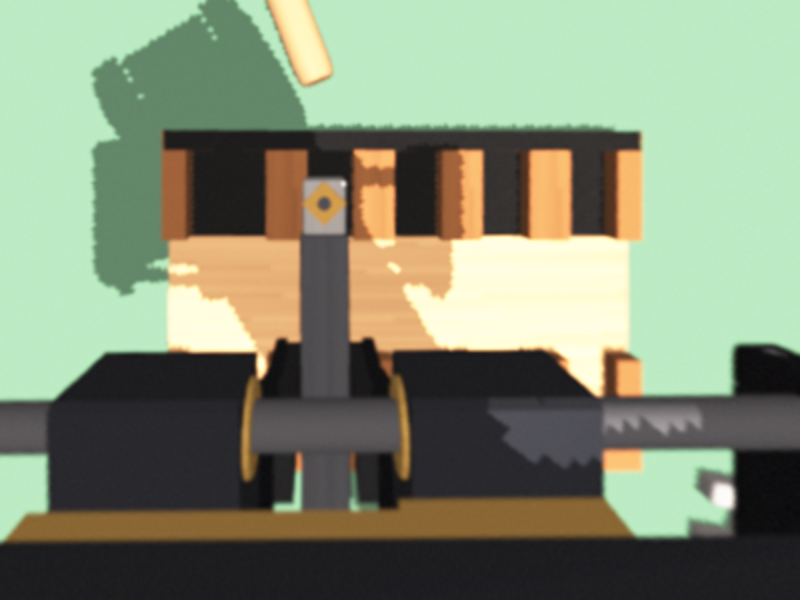

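Run:
```python
from h import *
q=st();s=snap('wrist'); p=q['tool_pos']
im=warp(s,p[:2],TY+.36,p[2]-.0594,400,300,.0005).astype(int)
g=(im[...,0]-im[...,2]>60); g[90:]=False; g[:, :150]=0;g[:,250:]=0
v,u=np.nonzero(g);print(len(u),'lat mm',(200-u.mean())*.5,'fwd',(150-v.mean())*.5)
for r in (90,100,110,120):
    d=np.nonzero((im[r].sum(1)<260))[0]; d=d[(d>150)&(d<250)];print(r,(200-d.min())*.5,(200-d.max())*.5)
```

```text
t 7.9833 tcp [ 0.526 -0.283  0.162] psi -53.25147955796953 q [  38.   18.  -14.   99.    5.   63. -121.] F [-0.9  0.2 -1.3]
5614 lat mm -0.8236551478446756 fwd 51.82516921980762
90 7.5 -7.0
100 7.5 -7.0
110 7.5 -6.5
120 7.0 -7.0
```

Emit:
servo_tool --deltas '[[[0.1,0.28,0,0,0,0.006,0.8],[0.1,0.28,0,0,0,0.006,0.8],[0.1,0.28,2,0,0,0.006,0.8],[0.1,0.28,4,0,0,0.006,0.8],[0.1,0.28,5.5,0,0,0.006,0.8],[0.1,0.28,6.5,0,0,0.006,0.8],[0.1,0.28,7.2,0,0,0.006,0.8],[0.1,0.28,7.9,0,0,0.006,0.8],[0.1,0.28,7.9,0,0,0.006,0.8],[0.1,0.28,7.9,0,0,0.006,0.8]]]' --force 40

```text
time_s: 8.87
tool_pos: [0.5244, -0.286, 0.083]
orientation: [[0.593, -0.805, 0.0], [-0.805, -0.593, -0.0], [0.0, -0.0, -1.0]]
ft_force: [-0.2, 0.1, -2.1]
opening: 0.0152
grip_force: 40.0
```

Run:
```python
from h import *
q=st();print(q['opening'],q['grip_force']);slot(.035,z=.0814)
```

```text
t 8.8667 tcp [ 0.524 -0.286  0.083] psi -53.64239074930636 q [  37.   23.  -13.  103.    6.   55. -122.] F [-0.2  0.1 -2.1]
0.015199935809091245 39.99878525733948
row [-0.07 -0.02  0.16] [-0.    -0.    -0.001] steps 0.04257223593735714 0.006404896587197927
```

Emit:
servo_tool --deltas '[[[0,0,0.1,0,0,0,0.8],[0,0,0.15,0,0,0,0.8],[0,0,0.15,0,0,0,3],[0,0,0.15,0,0,0,3],[0,0,0.15,0,0,0,3],[0,0,0.15,0,0,0,3],[0,0,0.1,0,0,0,3],[0,0,-3,0,0,0,3],[0,0,-6,0,0,0,3],[0,0,-8,0,0,0,3]]]'

```text
time_s: 9.7
tool_pos: [0.525, -0.2862, 0.1653]
orientation: [[0.593, -0.805, 0.002], [-0.805, -0.593, -0.001], [0.002, -0.001, -1.0]]
ft_force: [1.7, -0.2, 0.1]
opening: 0.0301
grip_force: 0.0
```

Run:
```python
from h import *
q=st();print(q['opening'],q['grip_force']);go(.458,.157,.14,24.2);go(.40,.0,.35,24)
s=snap('wrist');
cv2.imwrite('pics/w5x.png',cv2.resize(warp(s,T0,TY,.018,400,300,.001),(800,600))[:,:,::-1])
```

```text
t 9.7 tcp [ 0.525 -0.286  0.165] psi -53.637356770619505 q [  38.   18.  -14.   99.    5.   63. -121.] F [ 1.7 -0.2  0.1]
0.030092792879706343 0.0
row [-39.66 -20.88   2.46] [ 0.001 -0.003 -1.359] steps 10.765124137782996 10.871145124247374
row [-30.41  -6.92 -18.53] [ 0.001 -0.003 -1.355] steps 8.699988280249245 10.843212219228484
```

View pics/w5x.png

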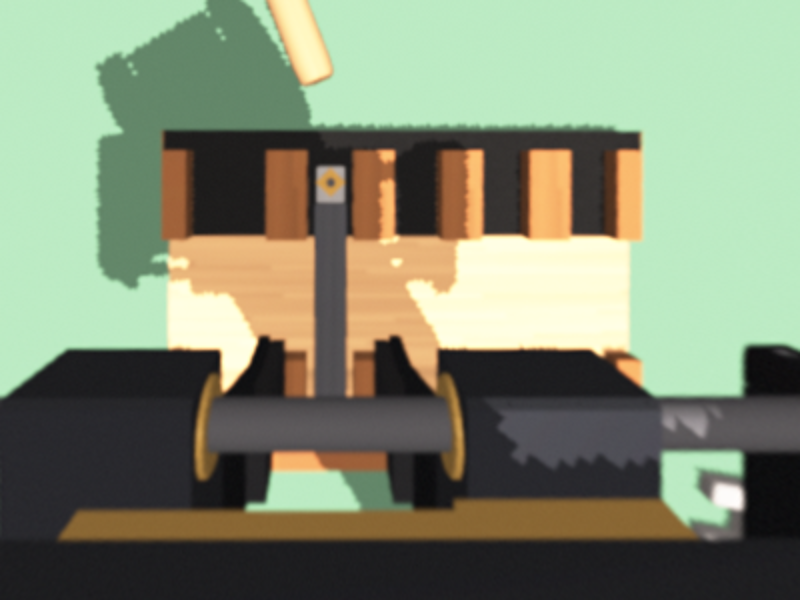

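Emit:
servo_tool --deltas '[[[-3,-1,-1.7,0,0,-0.12,6],[-6,-2,-3.4,0,0,-0.24,6],[-9,-3,-5.1,0,0,-0.36,6],[-12,-4,-6.8,0,0,-0.48,6],[-15,-5,-8.5,0,0,-0.6,6],[-18,-6,-10.2,0,0,-0.72,6],[-21,-7,-11.9,0,0,-0.84,6],[-24,-8,-13.6,0,0,-0.96,6],[-27,-9,-15.3,0,0,-1.08,6],[-30,-10,-17,0,0,-1.2,6]]]'

```text
time_s: 10.58
tool_pos: [0.4261, 0.0165, 0.3336]
orientation: [[0.964, 0.266, 0.001], [0.266, -0.964, -0.001], [0.0, 0.001, -1.0]]
ft_force: [0.5, 0.2, 0.0]
opening: 0.0599
grip_force: 0.0
```

Run:
```python
from h import *
st(); s=snap('wrist')
o,im=tools(s)
for k in o: print(np.round(k,3))
k=min(o,key=lambda k:abs(k[0]-.458)+abs(k[1]-.157)); go(k[0],k[1],.14,k[2])
```

```text
t 10.5833 tcp [0.426 0.017 0.334] psi 15.449359537799234 q [ 28. -10. -29. 108.  -5.  81. -75.] F [0.5 0.2 0. ]
[  0.42    0.255  53.326 137.627  22.014  96.346]
[  0.458   0.156  24.291 135.236  19.117 105.37 ]
[   0.487   -0.043 -161.405  137.563   29.116    1.333]
row [  6.72 -11.79  19.77] [ 0.001 -0.005 -0.14 ] steps 5.749714871253794 1.1206162690533499
```

Emit:
servo_tool --deltas '[[[1,-1.7,2.8,0,0,-0.02,6],[2,-3.4,5.6,0,0,-0.04,6],[3,-5.1,8.4,0,0,-0.06,6],[3.9,-6.8,11.3,0,0,-0.08,6],[4.8,-8.4,14.1,0,0,-0.1,6],[5.8,-10.1,17,0,0,-0.12,6],[6.7,-11.8,19.8,0,0,-0.14,6],[6.7,-11.8,19.8,0,0,-0.14,6],[6.7,-11.8,19.8,0,0,-0.14,6],[6.7,-11.8,19.8,0,0,-0.14,6]]]'

```text
time_s: 11.47
tool_pos: [0.4613, 0.1459, 0.1353]
orientation: [[0.92, 0.392, 0.001], [0.392, -0.92, -0.0], [0.0, 0.0, -1.0]]
ft_force: [0.1, 1.1, 0.3]
opening: 0.0595
grip_force: 0.0
```

Run:
```python
from h import *
st(); go(.458,.1565,.0735,24.2)
```

```text
t 11.4667 tcp [0.461 0.146 0.135] psi 23.08935293380995 q [ 17.  10. -40. 115.   7.  58. -94.] F [0.1 1.1 0.3]
row [ 0.11 -1.11  6.18] [ 0.    -0.    -0.019] steps 1.5054017555693868 0.15519135299255757
```

Emit:
servo_tool --deltas '[[[0.1,-1.1,0.5,0,0,-0.019,5],[0.1,-1.1,2.5,0,0,-0.019,4],[0.1,-1.1,4.5,0,0,-0.019,4],[0.1,-1.1,6.2,0,0,-0.019,4],[0.1,-1.1,6.2,0,0,-0.019,0.8],[0.1,-1.1,6.2,0,0,-0.019,0.8],[0.1,-1.1,6.2,0,0,-0.019,0.8],[0.1,-1.1,6.2,0,0,-0.019,0.8],[0.1,-1.1,6.2,0,0,-0.019,0.8],[0.1,-1.1,6.2,0,0,-0.019,0.8]]]' --force 40

```text
time_s: 12.3
tool_pos: [0.4584, 0.1574, 0.0742]
orientation: [[0.912, 0.41, 0.003], [0.41, -0.912, 0.0], [0.002, 0.001, -1.0]]
ft_force: [-1.3, 0.3, 6.4]
opening: 0.0157
grip_force: 40.0
```

Emit:
servo_tool --deltas '[[[0,0,0,0,0,0,0.8],[0,0,0,0,0,0,0.8],[0,0,0,0,0,0,0.8],[0,0,-1.5,0,0,0,0.8],[0,0,-3,0,0,0,0.8],[0,0,-5,0,0,0,0.8],[0,0,-7,0,0,0,0.8],[0,0,-8.5,0,0,0,0.8],[0,0,-8.5,0,0,0,0.8],[0,0,-8.5,0,0,0,0.8]]]' --force 40

```text
time_s: 13.13
tool_pos: [0.4577, 0.1567, 0.158]
orientation: [[0.912, 0.41, 0.002], [0.41, -0.912, -0.001], [0.001, 0.001, -1.0]]
ft_force: [0.5, -0.5, -3.7]
opening: 0.0155
grip_force: 40.0
```

Run:
```python
from h import *
q=st();print(q['opening'],q['grip_force']); slot(-.009)
```

```text
t 13.1333 tcp [0.458 0.157 0.158] psi 24.203759719797258 q [ 17.   8. -41. 114.   6.  60. -93.] F [ 0.5 -0.5 -3.7]
0.015520637109354229 39.994550943374634
row [-16.35  43.96  -0.17] [ 0.    -0.002  1.358] steps 11.248824318690977 10.866448196405813
```

Emit:
servo_tool --deltas '[[[-1.4,3.8,-0.2,0,0,0.118,0.8],[-2.8,7.6,-0.2,0,0,0.236,0.8],[-4.2,11.4,-0.2,0,0,0.354,0.8],[-5.6,15.2,-0.2,0,0,0.472,0.8],[-7,19,-0.2,0,0,0.59,0.8],[-8.5,22.8,-0.2,0,0,0.708,0.8],[-9.9,26.6,-0.2,0,0,0.826,0.8],[-11.3,30.4,-0.2,0,0,0.944,0.8],[-12.7,34.2,-0.2,0,0,1.06,0.8],[-14.2,38,-0.2,0,0,1.18,0.8]]]' --force 40

```text
time_s: 13.97
tool_pos: [0.4826, -0.2494, 0.1577]
orientation: [[0.723, -0.691, -0.003], [-0.691, -0.723, 0.001], [-0.003, 0.001, -1.0]]
ft_force: [1.1, -1.1, -2.0]
opening: 0.0155
grip_force: 40.0
```

Run:
```python
from h import *
q=st();print(q['opening'],q['grip_force']); slot(-.009)
```

```text
t 13.9667 tcp [ 0.483 -0.249  0.158] psi -43.71480140903517 q [  40.   13.  -17.  107.    4.   61. -113.] F [ 1.1 -1.1 -2. ]
0.015512981245084852 39.99027907848358
row [ 4.72  4.05 -0.24] [0.002 0.003 0.173] steps 1.492818485631013 1.3808565017261587
```

Emit:
servo_tool --deltas '[[[1.2,1,0,0,0,0.04,0.8],[2.4,2,0,0,0,0.09,0.8],[3.6,3,0,0,0,0.13,0.8],[4.7,4,0,0,0,0.173,0.8],[4.7,4,0,0,0,0.173,0.8],[4.7,4,0,0,0,0.173,0.8],[4.7,4,0,0,0,0.173,0.8],[4.7,4,0,0,0,0.173,0.8],[4.7,4,0,0,0,0.173,0.8],[4.7,4,0,0,0,0.173,0.8]]]' --force 40

```text
time_s: 14.8
tool_pos: [0.4907, -0.3084, 0.1599]
orientation: [[0.599, -0.801, 0.0], [-0.801, -0.599, -0.0], [0.0, -0.0, -1.0]]
ft_force: [-0.1, -0.8, -2.3]
opening: 0.0156
grip_force: 40.0
```

```bash
cat >> h.py <<'E'
def held(q,s):
    """pose of held bar rel. to gripper: gold insert lateral(+ = tool -y)/forward mm; nominal about 0, 52"""
    p=q['tool_pos'];psi=np.degrees(np.arctan2(q['orientation'][1][0],q['orientation'][0][0]))
    im=warp(s,p[:2],psi,p[2]-.0594,400,300,.0005).astype(int)
    g=(im[...,0]-im[...,2]>60); g[90:]=False; g[:, :150]=0;g[:,250:]=0
    v,u=np.nonzero(g);print('held lat',(200-u.mean())*.5,'fwd',(150-v.mean())*.5, len(u))
E
python3 - <<'E'
from h import *
q=st();print(q['opening'],q['grip_force']); slot(-.009,z=.0815)
held(q,snap('wrist'))
E
```

```text
t 14.8 tcp [ 0.491 -0.308  0.16 ] psi -53.21391688534166 q [  42.   16.  -14.  102.    4.   62. -117.] F [-0.1 -0.8 -2.3]
0.015594694981708937 39.99467611312866
row [0.12 0.34 7.84] [-0.    -0.     0.007] steps 1.8829054731236052 0.053940007238383096
held lat -2.0240153698366896 fwd 53.123823246878004 5205
```

Emit:
servo_tool --deltas '[[[0.1,0.34,0,0,0,0.007,0.8],[0.1,0.34,0,0,0,0.007,0.8],[0.1,0.34,2,0,0,0.007,0.8],[0.1,0.34,4,0,0,0.007,0.8],[0.1,0.34,5.5,0,0,0.007,0.8],[0.1,0.34,6.5,0,0,0.007,0.8],[0.1,0.34,7.2,0,0,0.007,0.8],[0.1,0.34,7.8,0,0,0.007,0.8],[0.1,0.34,7.9,0,0,0.007,0.8],[0.1,0.34,7.9,0,0,0.007,0.8]]]' --force 40

```text
time_s: 15.68
tool_pos: [0.4887, -0.3123, 0.081]
orientation: [[0.592, -0.806, 0.0], [-0.806, -0.592, -0.0], [0.001, -0.0, -1.0]]
ft_force: [0.0, 0.6, -2.3]
opening: 0.0157
grip_force: 40.0
```

Run:
```python
from h import *
q=st();print(q['opening'],q['grip_force']); slot(-.009,z=.0803)
```

```text
t 15.6833 tcp [ 0.489 -0.312  0.081] psi -53.70256068379162 q [  41.   22.  -13.  105.    6.   54. -118.] F [ 0.   0.6 -2.3]
0.01566140465740307 39.99455451965332
row [-0.07 -0.06  0.07] [-0.    -0.001 -0.002] steps 0.028484372282289415 0.01497323222883846
```

Release, rise, then travel to the viewing pose.

Emit:
servo_tool --deltas '[[[0,0,0.05,0,0,0,0.8],[0,0,0.05,0,0,0,3],[0,0,0.05,0,0,0,3],[0,0,0.05,0,0,0,3],[0,0,0.05,0,0,0,3],[0,0,0.05,0,0,0,3],[0,0,-2,0,0,0,3],[0,0,-5,0,0,0,3],[0,0,-8,0,0,0,3],[0,0,-8,0,0,0,3]]]'

```text
time_s: 16.52
tool_pos: [0.4916, -0.3139, 0.1673]
orientation: [[0.592, -0.806, 0.009], [-0.806, -0.592, -0.006], [0.01, -0.004, -1.0]]
ft_force: [1.2, -0.9, 1.1]
opening: 0.0299
grip_force: 0.0
```

Run:
```python
from h import *
q=st();print(q['opening'],q['grip_force']);go(.38,.10,.33,24); s=snap('wrist'); save(s,'w6')
cv2.imwrite('pics/w6x.png',warp(s,T0,TY,.018,400,300,.001)[:,:,::-1])
```

```text
t 16.5167 tcp [ 0.492 -0.314  0.167] psi -53.70148472825011 q [  42.   16.  -14.  101.    4.   62. -117.] F [ 1.2 -0.9  1.1]
0.029918208717702954 0.0
row [-39.79 -15.57 -16.62] [ 0.004 -0.011 -1.356] steps 10.994636030399839 10.852307213726792
```

View pics/w6x.png

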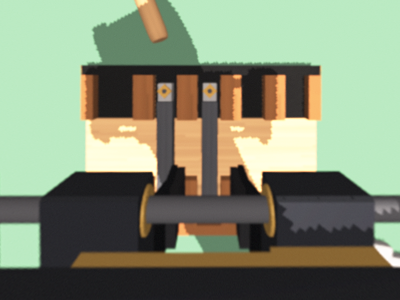

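Emit:
servo_tool --deltas '[[[-3.6,-1.2,-2,0,0,-0.12,6],[-7.2,-2.4,-4,0,0,-0.24,6],[-10.8,-3.6,-6,0,0,-0.36,6],[-14.4,-4.8,-8,0,0,-0.48,6],[-18,-6,-10,0,0,-0.6,6],[-21.6,-7.5,-12,0,0,-0.72,6],[-25.2,-9,-14,0,0,-0.84,6],[-28.8,-10.5,-16,0,0,-0.96,6],[-32.4,-12,-16,0,0,-1.08,6],[-36,-14,-16,0,0,-1.2,6]]]'

```text
time_s: 17.4
tool_pos: [0.3887, 0.0541, 0.3217]
orientation: [[0.965, 0.264, 0.003], [0.264, -0.965, -0.001], [0.002, 0.002, -1.0]]
ft_force: [1.2, -0.0, -0.1]
opening: 0.0603
grip_force: 0.0
```

Run:
```python
from h import *
st(); s=snap('wrist'); s=snap('wrist')
o,im=tools(s)
for k in o: print(np.round(k,3))
k=min(o,key=lambda k:abs(k[0]-.42)+abs(k[1]-.255)); st(); go(k[0],k[1],.14,k[2])
```

```text
t 17.4 tcp [0.389 0.054 0.322] psi 15.31129856330936 q [ 26. -15. -31. 113.  -8.  81. -77.] F [ 1.2 -0.  -0.1]
[  0.42    0.256  53.039 136.993  20.245  98.012]
[  0.486  -0.042  18.595 137.306  29.125   0.852]
t 17.5 tcp [0.388 0.059 0.321] psi 15.815775185394259 q [ 26. -15. -32. 113.  -8.  81. -77.] F [ 0.7 -0.1 -0.5]
row [  8.38 -18.1   18.11] [ 0.001 -0.001 -0.65 ] steps 6.46122384652221 5.1988489366059465
```

Emit:
servo_tool --deltas '[[[1.2,-2.6,2.6,0,0,-0.093,6],[2.4,-5.2,5.2,0,0,-0.186,6],[3.6,-7.8,7.8,0,0,-0.279,6],[4.8,-10.4,10.4,0,0,-0.372,6],[6,-13,13,0,0,-0.465,6],[7.2,-15.6,15.6,0,0,-0.558,6],[8.4,-18.1,18.1,0,0,-0.65,6],[8.4,-18.1,18.1,0,0,-0.65,5],[8.4,-18.1,18.1,0,0,-0.65,4.5],[8.4,-18.1,18.1,0,0,-0.65,4.5]]]'

```text
time_s: 18.33
tool_pos: [0.4233, 0.2485, 0.1391]
orientation: [[0.613, 0.79, -0.001], [0.79, -0.613, -0.001], [-0.001, -0.001, -1.0]]
ft_force: [0.1, -0.1, 0.5]
opening: 0.0488
grip_force: 0.0
```

Run:
```python
from h import *
st(); go(.42,.256,.0735,53.1)
```

```text
t 18.3333 tcp [0.423 0.248 0.139] psi 52.21096243531005 q [ 11.  12. -48. 114.  10.  59. -79.] F [ 0.1 -0.1  0.5]
row [ 0.4  -0.72  6.56] [-0.001  0.001 -0.016] steps 1.585934065818644 0.12480474794634684
```

Emit:
servo_tool --deltas '[[[0.4,-0.7,0.5,0,0,-0.016,4],[0.4,-0.7,2.5,0,0,-0.016,4],[0.4,-0.7,4.5,0,0,-0.016,4],[0.4,-0.7,6.5,0,0,-0.016,4],[0.4,-0.7,6.5,0,0,-0.016,0.8],[0.4,-0.7,6.5,0,0,-0.016,0.8],[0.4,-0.7,6.5,0,0,-0.016,0.8],[0.4,-0.7,6.5,0,0,-0.016,0.8],[0.4,-0.7,6.5,0,0,-0.016,0.8],[0.4,-0.7,6.5,0,0,-0.016,0.8]]]' --force 40

```text
time_s: 19.17
tool_pos: [0.4208, 0.2576, 0.0761]
orientation: [[0.599, 0.801, 0.002], [0.801, -0.599, 0.001], [0.002, 0.001, -1.0]]
ft_force: [-2.8, -0.0, 7.1]
opening: 0.0154
grip_force: 40.0
```

Emit:
servo_tool --deltas '[[[0,0,0,0,0,0,0.8],[0,0,0,0,0,0,0.8],[0,0,0,0,0,0,0.8],[0,0,-1.5,0,0,0,0.8],[0,0,-3,0,0,0,0.8],[0,0,-5,0,0,0,0.8],[0,0,-7,0,0,0,0.8],[0,0,-8.5,0,0,0,0.8],[0,0,-8.5,0,0,0,0.8],[0,0,-8.5,0,0,0,0.8]]]' --force 40

```text
time_s: 20.0
tool_pos: [0.4208, 0.2566, 0.16]
orientation: [[0.599, 0.801, 0.002], [0.801, -0.599, -0.0], [0.001, 0.002, -1.0]]
ft_force: [-0.4, 0.0, -3.0]
opening: 0.0154
grip_force: 40.0
```

Run:
```python
from h import *
q=st();print(q['opening'],q['grip_force']); slot(-.053)
```

```text
t 20.0 tcp [0.421 0.257 0.16 ] psi 53.187446005393596 q [ 11.  10. -49. 113.   9.  61. -78.] F [-0.4  0.  -3. ]
0.015387565812338432 39.99626040458679
row [-45.61  38.2    0.03] [ 0.    -0.002  1.864] steps 14.266394699762152 14.914446966680028
```

Emit:
servo_tool --deltas '[[[-2.9,2.4,-0.2,0,0,0.118,0.8],[-5.8,4.9,-0.2,0,0,0.236,0.8],[-8.7,7.3,-0.2,0,0,0.354,0.8],[-11.6,9.8,-0.2,0,0,0.472,0.8],[-14.5,12.2,-0.2,0,0,0.59,0.8],[-17.4,14.6,-0.2,0,0,0.708,0.8],[-20.3,17,-0.2,0,0,0.826,0.8],[-23.2,19.5,-0.2,0,0,0.944,0.8],[-26.1,21.9,-0.2,0,0,1.06,0.8],[-29,24.3,-0.2,0,0,1.18,0.8]]]' --force 40

```text
time_s: 20.83
tool_pos: [0.4399, -0.1229, 0.16]
orientation: [[0.967, -0.254, -0.003], [-0.254, -0.967, 0.0], [-0.002, 0.001, -1.0]]
ft_force: [0.5, 0.3, -2.2]
opening: 0.0157
grip_force: 40.0
```

Run:
```python
from h import *
q=st();print(q['opening'],q['grip_force']); slot(-.053)
```

```text
t 20.8333 tcp [ 0.44  -0.123  0.16 ] psi -14.738749692071103 q [ 38.   3. -26. 118.   1.  60. -94.] F [ 0.5  0.3 -2.2]
0.015720512605174052 39.99215126037598
row [ 6.76 20.41 -0.  ] [0.001 0.002 0.678] steps 5.1562348699995155 5.427590248712381
```

Emit:
servo_tool --deltas '[[[1.1,3.4,0,0,0,0.113,0.8],[2.2,6.8,0,0,0,0.226,0.8],[3.4,10.2,0,0,0,0.339,0.8],[4.5,13.6,0,0,0,0.452,0.8],[5.6,17,0,0,0,0.565,0.8],[6.7,20.3,0,0,0,0.67,0.8],[6.7,20.3,0,0,0,0.67,0.8],[6.7,20.3,0,0,0,0.67,0.8],[6.7,20.3,0,0,0,0.67,0.8],[6.7,20.3,0,0,0,0.67,0.8]]]' --force 40

```text
time_s: 21.67
tool_pos: [0.4555, -0.3324, 0.1603]
orientation: [[0.607, -0.795, -0.002], [-0.795, -0.607, 0.002], [-0.003, 0.0, -1.0]]
ft_force: [-0.4, -0.0, -2.0]
opening: 0.0154
grip_force: 40.0
```

Run:
```python
from h import *
q=st();print(q['opening'],q['grip_force']); slot(-.053,z=.0825)
```

```text
t 21.6667 tcp [ 0.456 -0.332  0.16 ] psi -52.63756323001057 q [  46.   15.  -14.  104.    4.   62. -112.] F [-0.4 -0.  -2. ]
0.015414105355774782 39.996498227119446
row [0.29 0.48 7.78] [0.    0.003 0.017] steps 1.871238653275041 0.13601591574140331
```

Emit:
servo_tool --deltas '[[[0.25,0.42,0,0,0,0.014,0.8],[0.25,0.42,0,0,0,0.014,0.8],[0.25,0.42,2,0,0,0.014,0.8],[0.25,0.42,4,0,0,0.014,0.8],[0.25,0.42,5.5,0,0,0.014,0.8],[0.25,0.42,6.3,0,0,0.014,0.8],[0.25,0.42,7,0,0,0.014,0.8],[0.25,0.42,7.6,0,0,0.014,0.8],[0.25,0.42,7.8,0,0,0.014,0.8],[0.25,0.42,7.8,0,0,0.014,0.8]]]' --force 40

```text
time_s: 22.5
tool_pos: [0.454, -0.3388, 0.0836]
orientation: [[0.594, -0.805, 0.0], [-0.805, -0.594, -0.0], [0.0, 0.0, -1.0]]
ft_force: [-0.4, 0.1, -1.9]
opening: 0.0155
grip_force: 40.0
```

Run:
```python
from h import *
q=st();print(q['opening'],q['grip_force']); slot(-.053,z=.0815)
```

```text
t 22.5 tcp [ 0.454 -0.339  0.084] psi -53.5798889080378 q [  46.   20.  -13.  107.    6.   53. -114.] F [-0.4  0.1 -1.9]
0.015453582827398183 39.996262192726135
row [-0.15 -0.03  0.21] [ 0. -0.  0.] steps 0.0629383696205213 0.003103388140623784
```

Emit:
servo_tool --deltas '[[[0,0,0.1,0,0,0,0.8],[0,0,0.15,0,0,0,0.8],[0,0,0.15,0,0,0,3],[0,0,0.15,0,0,0,3],[0,0,0.15,0,0,0,3],[0,0,0.15,0,0,0,3],[0,0,0.15,0,0,0,3],[0,0,-2,0,0,0,3],[0,0,-5,0,0,0,3],[0,0,-8,0,0,0,3]]]'

```text
time_s: 23.33
tool_pos: [0.4532, -0.3383, 0.1637]
orientation: [[0.594, -0.805, -0.002], [-0.805, -0.594, 0.001], [-0.002, 0.001, -1.0]]
ft_force: [0.4, 0.4, 0.3]
opening: 0.03
grip_force: 0.0
```

Run:
```python
from h import *
q=st();go(.39,-.13,.32,18.5)
```

```text
t 23.3333 tcp [ 0.453 -0.338  0.164] psi -53.57838822554667 q [  46.   15.  -14.  104.    4.   62. -113.] F [0.4 0.4 0.3]
row [-20.55  -7.27 -15.58] [-0.001  0.002 -1.258] steps 6.426571515614314 10.066823435247164
```

Emit:
servo_tool --deltas '[[[-2.1,-0.7,-2.5,0,0,-0.12,5],[-4.2,-1.4,-5,0,0,-0.24,5],[-6.3,-2.1,-7.5,0,0,-0.36,5],[-8.4,-2.8,-10,0,0,-0.48,5],[-10.5,-3.5,-12.5,0,0,-0.6,5],[-12.6,-4.2,-15,0,0,-0.72,5],[-14.7,-5,-15.6,0,0,-0.84,5],[-16.8,-5.8,-15.6,0,0,-0.96,5],[-18.9,-6.6,-15.6,0,0,-1.08,5],[-20.5,-7.3,-15.6,0,0,-1.2,5]]]'

```text
time_s: 24.17
tool_pos: [0.3904, -0.1288, 0.3201]
orientation: [[0.963, 0.268, 0.001], [0.268, -0.963, -0.001], [0.001, 0.001, -1.0]]
ft_force: [0.3, 0.1, 0.9]
opening: 0.0498
grip_force: 0.0
```

Run:
```python
from h import *
st(); s=snap('wrist'); s=snap('wrist'); save(s,'w7')
o,im=tools(s)
for k in o: print(np.round(k,3))
im=warp(s,(.487,-.042),0,.008,240,200,.001).astype(int)
cv2.imwrite('pics/w7s.png',cv2.resize(warp(s,(.487,-.042),18.5,.008,120,180,.001),(400,600),interpolation=cv2.INTER_CUBIC)[:,:,::-1])
cv2.imwrite('pics/w7t.png',cv2.resize(warp(s,T0,TY,.018,300,200,.001),(750,500),interpolation=cv2.INTER_CUBIC)[:,:,::-1])
st(); go(.487,-.042,.13,18.5)
a=cv2.imread('pics/w7s.png');b=cv2.imread('pics/w7t.png'); b=cv2.resize(b,(400,267)); 
c=np.zeros((600,800,3),np.uint8);c[:,:400]=a;c[:267,400:]=b;cv2.imwrite('pics/w7c.png',c)
```

```text
t 24.1667 tcp [ 0.39  -0.129  0.32 ] psi 15.559180699298444 q [ 40. -12. -22. 111.  -4.  80. -55.] F [0.3 0.1 0.9]
[   0.486   -0.047 -161.565  137.559   28.777    0.284]
t 24.2667 tcp [ 0.391 -0.128  0.32 ] psi 15.534780337050345 q [ 40. -12. -22. 111.  -4.  80. -55.] F [ 0.2 -0.3 -0. ]
row [11.56 -5.7  19.01] [ 0.001 -0.    -0.052] steps 5.5076691367566 0.4142513330829993
```

View pics/w7c.png

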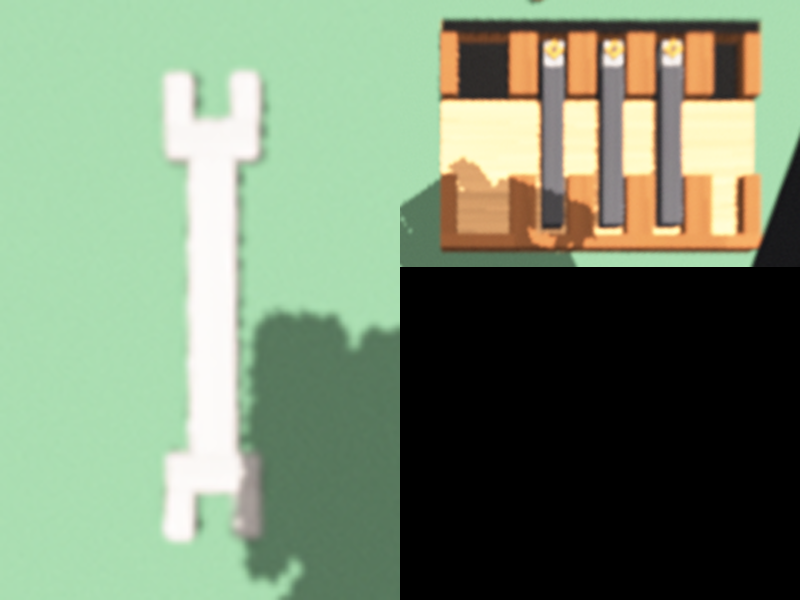

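Emit:
servo_tool --deltas '[[[1.7,-0.8,2.7,0,0,-0.01,4],[3.3,-1.5,5.4,0,0,-0.02,4],[5,-2.2,8.1,0,0,-0.03,4],[6.6,-3,10.8,0,0,-0.04,4],[8.3,-3.8,13.5,0,0,-0.052,4],[10,-4.6,16.2,0,0,-0.052,4],[11.5,-5.4,19,0,0,-0.052,4],[11.5,-5.4,19,0,0,-0.052,4],[11.5,-5.4,19,0,0,-0.052,4],[11.5,-5.4,19,0,0,-0.052,4]]]'

```text
time_s: 25.1
tool_pos: [0.4881, -0.0494, 0.1304]
orientation: [[0.951, 0.31, 0.001], [0.31, -0.951, -0.001], [0.0, 0.001, -1.0]]
ft_force: [0.5, -0.4, 0.1]
opening: 0.0401
grip_force: 0.0
```

Run:
```python
from h import *
st(); go(.4867,-.0459,.072,18.5)
```

```text
t 25.1 tcp [ 0.488 -0.049  0.13 ] psi 18.052268240301345 q [ 32.  10. -31. 115.   6.  57. -74.] F [ 0.5 -0.4  0.1]
row [-0.02 -0.38  5.84] [ 0.001 -0.    -0.008] steps 1.402870306712976 0.06285978018614857
```

Emit:
servo_tool --deltas '[[[0,-0.35,0.5,0,0,-0.008,4],[0,-0.35,2.5,0,0,-0.008,4],[0,-0.35,4.5,0,0,-0.008,3.5],[0,-0.35,5.5,0,0,-0.008,3],[0,-0.35,5.8,0,0,-0.008,3],[0,-0.35,5.8,0,0,-0.008,3],[0,-0.35,5.8,0,0,-0.008,0.6],[0,-0.35,5.8,0,0,-0.008,0.6],[0,-0.35,5.8,0,0,-0.008,0.6],[0,-0.35,5.8,0,0,-0.008,0.6]]]' --force 30

```text
time_s: 25.93
tool_pos: [0.4873, -0.0451, 0.0724]
orientation: [[0.948, 0.319, 0.002], [0.319, -0.948, -0.001], [0.001, 0.001, -1.0]]
ft_force: [-0.4, 0.4, 2.8]
opening: 0.0132
grip_force: 30.0
```

Emit:
servo_tool --deltas '[[[0,0,0,0,0,0,0.6],[0,0,0,0,0,0,0.6],[0,0,0,0,0,0,0.6],[0,0,-1.5,0,0,0,0.6],[0,0,-3,0,0,0,0.6],[0,0,-5,0,0,0,0.6],[0,0,-7,0,0,0,0.6],[0,0,-8.5,0,0,0,0.6],[0,0,-8.5,0,0,0,0.6],[0,0,-8.5,0,0,0,0.6]]]' --force 30

```text
time_s: 26.77
tool_pos: [0.4869, -0.0451, 0.1567]
orientation: [[0.948, 0.319, 0.001], [0.319, -0.948, -0.001], [0.001, 0.001, -1.0]]
ft_force: [-1.0, -0.1, -1.2]
opening: 0.0133
grip_force: 30.0
```

Run:
```python
from h import *
q=st();print(q['opening'],q['grip_force']); slot(.087)
```

```text
t 26.7667 tcp [ 0.487 -0.045  0.157] psi 18.600210307434242 q [ 33.   7. -32. 114.   5.  60. -73.] F [-1.  -0.1 -1.2]
0.01328841439932001 29.999576210975647
row [ 0.83 22.36 -0.31] [ 0.    -0.001  1.26 ] steps 5.3663400279833215 10.083829449972084
```

Emit:
servo_tool --deltas '[[[0.1,2.3,-0.1,0,0,0.122,0.6],[0.2,4.6,-0.2,0,0,0.244,0.6],[0.3,6.9,-0.3,0,0,0.366,0.6],[0.4,9.2,-0.3,0,0,0.488,0.6],[0.5,11.5,-0.3,0,0,0.61,0.6],[0.6,13.8,-0.3,0,0,0.732,0.6],[0.7,16.1,-0.3,0,0,0.854,0.6],[0.8,18.4,-0.3,0,0,0.976,0.6],[0.8,20.7,-0.3,0,0,1.098,0.6],[0.8,22.3,-0.3,0,0,1.22,0.6]]]' --force 30

```text
time_s: 27.6
tool_pos: [0.5646, -0.2559, 0.1569]
orientation: [[0.619, -0.785, -0.003], [-0.785, -0.619, 0.0], [-0.002, 0.002, -1.0]]
ft_force: [-0.4, -1.1, -0.3]
opening: 0.0134
grip_force: 30.0
```

Run:
```python
from h import *
q=st();print(q['opening'],q['grip_force']); slot(.087)
P=np.load('top.npy'); 
def stat(n,m): print(n,m.sum(),np.round(P[m].mean(0),3),np.round(P[m].min(0),3),np.round(P[m].max(0),3))
reg=lambda x0,x1,y0,y1,z0,z1:(P[...,0]>x0)&(P[...,0]<x1)&(P[...,1]>y0)&(P[...,1]<y1)&(P[...,2]>z0)&(P[...,2]<z1)
stat('tub',reg(.6,.85,-.25,-.06,.06,.09)); stat('station box',reg(.4,.75,.3,.6,.05,.07)); stat('start',reg(.4,.75,.35,.6,.076,.088)); stat('stop',reg(.4,.75,.3,.6,.089,.105)); stat('bottle',reg(.5,.8,.15,.32,.13,.16))
stat('lever>.15 front',reg(.6,.76,-.08,.05,.15,.25)); stat('cheeks',reg(.6,.9,-.06,.12,.125,.15))
```

```text
t 27.6 tcp [ 0.565 -0.256  0.157] psi -51.737045364187885 q [  35.   21.  -16.   96.    6.   64. -125.] F [-0.4 -1.1 -0.3]
0.013428144572665014 29.994061589241028
row [-0.04 -0.21 -0.31] [0.002 0.002 0.033] steps 0.08903665256164824 0.26149226580296836
tub 148 [ 0.725 -0.128  0.071] [ 0.66  -0.177  0.06 ] [ 0.769 -0.073  0.086]
station box 746 [0.575 0.381 0.059] [0.497 0.301 0.05 ] [0.656 0.465 0.07 ]
start 63 [0.554 0.409 0.081] [0.533 0.353 0.076] [0.617 0.434 0.088]
stop 90 [0.603 0.355 0.094] [0.544 0.334 0.089] [0.623 0.427 0.104]
bottle 64 [0.665 0.23  0.148] [0.651 0.216 0.131] [0.679 0.244 0.16 ]
lever>.15 front 144 [ 0.702 -0.009  0.195] [ 0.666 -0.038  0.151] [0.756 0.028 0.224]
cheeks 877 [0.833 0.07  0.133] [0.746 0.008 0.125] [0.9  0.12 0.15]
```

Emit:
servo_tool --deltas '[[[0,-0.1,0,0,0,0.03,0.6],[0,-0.1,0,0,0,0.03,0.6],[0,-0.1,1,0,0,0.03,0.6],[0,-0.1,2,0,0,0.03,0.6],[0,-0.1,3,0,0,0.03,0.6],[0,-0.1,4,0,0,0.03,0.6],[0,-0.1,4,0,0,0.03,0.6],[0,-0.1,4,0,0,0.03,0.6],[0,-0.1,4,0,0,0.03,0.6],[0,-0.1,4,0,0,0.03,0.6]]]' --force 30

```text
time_s: 28.43
tool_pos: [0.5666, -0.2533, 0.1202]
orientation: [[0.602, -0.799, 0.001], [-0.799, -0.602, -0.001], [0.001, -0.001, -1.0]]
ft_force: [0.2, -0.7, 0.4]
opening: 0.0132
grip_force: 30.0
```

Run:
```python
from h import *
q=st();print(q['opening'],q['grip_force']); slot(.087,z=.079)
s=snap('wrist'); cv2.imwrite('pics/w8.png',cv2.resize(warp(s,T0,TY,.018,300,240,.001),(750,600))[:,:,::-1])
```

```text
t 28.4333 tcp [ 0.567 -0.253  0.12 ] psi -53.009123080271095 q [  34.   23.  -15.   98.    7.   60. -127.] F [ 0.2 -0.7  0.4]
0.013160709640748733 29.999548494815826
row [0.04 0.12 4.12] [-0.001 -0.001  0.01 ] steps 0.9894047970227794 0.0831699016576877
```

View pics/w8.png

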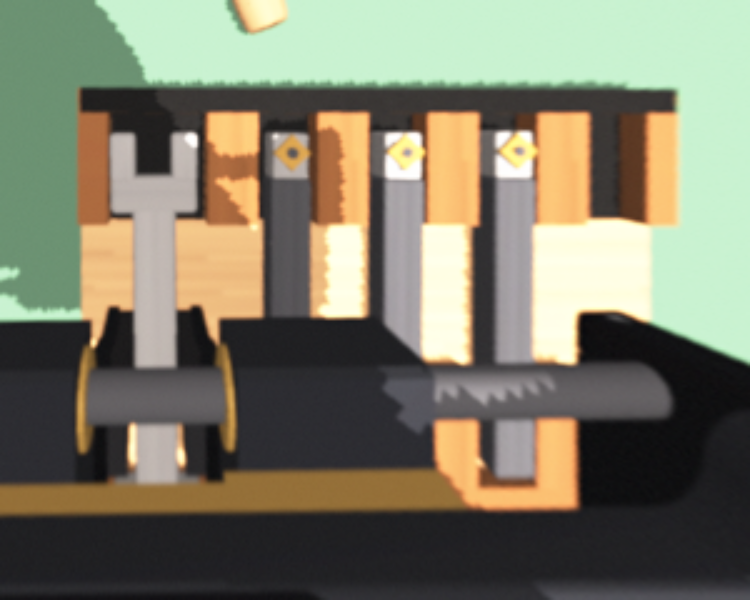

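Emit:
servo_tool --deltas '[[[0,0.1,1,0,0,0.01,0.6],[0,0.1,2,0,0,0.01,0.6],[0,0.1,3,0,0,0.01,0.6],[0,0.1,3.7,0,0,0.01,0.6],[0,0.1,4.1,0,0,0.01,0.6],[0,0.1,4.1,0,0,0.01,0.6],[0,0.1,4.15,0,0,0.01,0.6],[0,0.1,4.15,0,0,0.01,3],[0,0.1,4.15,0,0,0.01,3],[0,0.1,4.15,0,0,0.01,3]]]' --force 30

```text
time_s: 29.32
tool_pos: [0.5654, -0.2537, 0.0777]
orientation: [[0.594, -0.805, 0.0], [-0.805, -0.594, -0.0], [0.0, -0.0, -1.0]]
ft_force: [0.6, 0.6, 0.6]
opening: 0.0251
grip_force: 0.0
```

Emit:
servo_tool --deltas '[[[0,0,0,0,0,0,3],[0,0,0,0,0,0,3],[0,0,-3,0,0,0,3],[0,0,-6,0,0,0,3],[0,0,-9,0,0,0,3],[0,0,-12,0,0,0,0],[0,0,-15,0,0,0,0],[0,0,-18,0,0,0,0],[0,0,-20,0,0,0,0],[0,0,-20,0,0,0,0]]]'

```text
time_s: 30.15
tool_pos: [0.5676, -0.2545, 0.2839]
orientation: [[0.594, -0.805, 0.009], [-0.805, -0.594, -0.004], [0.008, -0.005, -1.0]]
ft_force: [0.5, 0.1, 0.0]
opening: 0.0048
grip_force: 0.0
```

Run:
```python
from h import *
q=st();print(q['opening'])
s=snap('wrist'); save(s,'w9'); cv2.imwrite('pics/w9x.png',cv2.resize(warp(s,T0,TY,.018,300,240,.001),(750,600))[:,:,::-1])
P=np.load('top.npy')
m=(P[...,0]>.6)&(P[...,0]<.76)&(P[...,1]>-.08)&(P[...,1]<.05)&(P[...,2]>.15)&(P[...,2]<.25)
c=cv2.imread('pics/top0.png') if 0 else None
Q=P[m]; v=cv2.fitLine(Q.astype(np.float32),cv2.DIST_HUBER,0,.01,.01).ravel(); print(v, np.degrees(np.arctan2(v[1],v[0])))
# grip plane
for n in ('top','scene'):
    t=snap(n); nets(t,[('lever_grip',.196),('oiler',0),('station',0),('start_top',.082)])
```

```text
t 30.15 tcp [ 0.568 -0.255  0.284] psi -53.590969512208915 q [  35.   16.  -16.   88.    4.   76. -125.] F [0.5 0.1 0. ]
0.0048383693450080355
[ 0.685  0.462 -0.564  0.702 -0.009  0.195] 33.99591
lever_grip [325. 145.] 0.44 [ 0.69  -0.005  0.196]
oiler [311. 138.] 0.68 [0.771 0.044 0.   ]
oiler [394. 194.] 0.65 [ 0.56  -0.257  0.   ]
station [206. 175.] 0.62 [0.631 0.433 0.   ]
start_top [203. 191.] 0.63 [0.556 0.422 0.082]
lever_grip [328. 232.] 0.59 [ 0.693 -0.011  0.196]
oiler [357. 316.] 0.63 [0.783 0.038 0.   ]
station [459. 202.] 0.66 [0.453 0.495 0.   ]
start_top [458. 203.] 0.54 [0.545 0.416 0.082]
start_top [178. 262.] 0.31 [ 0.587 -0.354  0.082]
```

View pics/w9x.png

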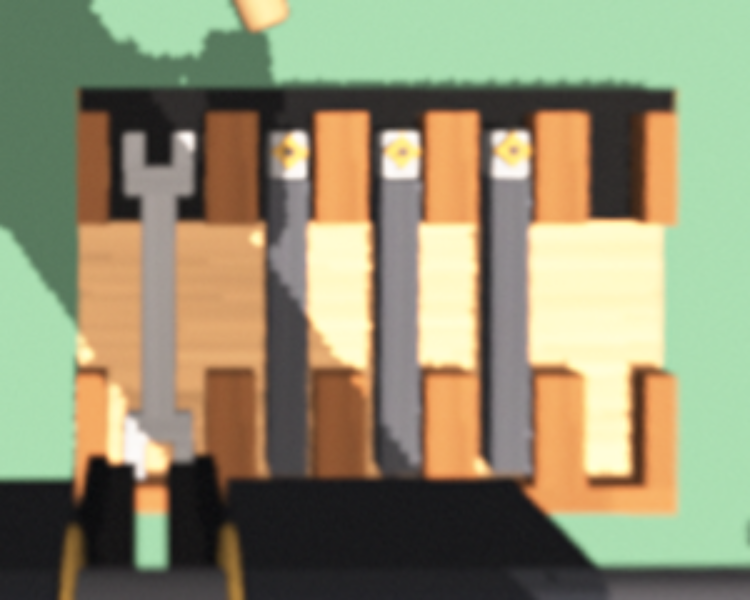

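Run:
```python
from h import *
go(.60,-.07,.36,33)
```

```text
row [-12.73 -13.7   -8.25] [-0.     0.001 -1.511] steps 4.900717646959298 12.093108525938934
```

Emit:
servo_tool --deltas '[[[-1.3,-1.4,-1.2,0,0,-0.12,0],[-2.6,-2.8,-2.4,0,0,-0.24,0],[-3.9,-4.2,-3.6,0,0,-0.36,0],[-5.2,-5.6,-4.8,0,0,-0.48,0],[-6.5,-7,-6,0,0,-0.6,0],[-7.8,-8.4,-7.2,0,0,-0.72,0],[-9.1,-9.8,-8.2,0,0,-0.84,0],[-10.4,-11.2,-8.2,0,0,-0.96,0],[-11.7,-12.6,-8.2,0,0,-1.08,0],[-12.7,-13.7,-8.2,0,0,-1.2,0]]]'

```text
time_s: 31.53
tool_pos: [0.6005, -0.0682, 0.3604]
orientation: [[0.963, 0.269, 0.001], [0.269, -0.963, 0.0], [0.001, -0.0, -1.0]]
ft_force: [-0.2, -0.2, 0.3]
opening: 0.0003
grip_force: 0.0
```

Emit:
servo_tool --deltas '[[[0,0,0,0,0,-0.1,0],[0,0,0,0,0,-0.2,0],[0,0,0,0,0,-0.31,0],[0,0,0,0,0,-0.31,0],[0,0,0,0,0,-0.31,0],[0,0,0,0,0,-0.31,0],[0,0,0,0,0,-0.31,0],[0,0,0,0,0,-0.31,0],[0,0,0,0,0,-0.31,0],[0,0,0,0,0,-0.31,0]]]'

```text
time_s: 32.37
tool_pos: [0.6003, -0.0702, 0.3601]
orientation: [[0.84, 0.543, 0.0], [0.543, -0.84, -0.0], [-0.0, 0.0, -1.0]]
ft_force: [0.4, 0.6, 0.3]
opening: 0.0
grip_force: 0.0
```

Run:
```python
from h import *
st(); s=snap('wrist'); im=warp(s,(.70,.0),33,.196,400,300,.001)
for k in range(0,400,50): cv2.line(im,(k,0),(k,6),(255,0,0),1)
for k in range(0,300,50): cv2.line(im,(0,k),(6,k),(255,0,0),1)
cv2.imwrite('pics/w10.png',cv2.resize(im,(800,600))[:,:,::-1])
nets(s,[('lever_grip',.196),('oiler',0)]); P=cloud(s)
p=np.radians(33);d=P[...,:2]-np.array([.70,0]); X=d@[np.cos(p),np.sin(p)];Y=d@[-np.sin(p),np.cos(p)]
for a in np.arange(-.06,.06,.015):
    m=(np.abs(X-a)<.006)&(np.abs(Y)<.05)&(P[...,2]>.14)&(P[...,2]<.25)
    if m.sum()>5: print(round(a,3),m.sum(),'Y',np.median(Y[m]),'ztop',np.percentile(P[...,2][m],95))
```

```text
t 32.3667 tcp [ 0.6  -0.07  0.36] psi 32.90130731801903 q [ 30.  14. -32.  83.   7.  85. -58.] F [0.4 0.6 0.3]
lever_grip [325.  78.] 0.77 [ 0.693 -0.019  0.196]
oiler [323.  26.] 0.94 [0.781 0.036 0.   ]
-0.045 127 Y -0.010193329382301348 ztop 0.21873312946636017
-0.03 422 Y -0.010063394651876481 ztop 0.22019073632576422
-0.015 360 Y -0.0101890030002787 ztop 0.21215732859460823
0.0 317 Y -0.009759070694412932 ztop 0.20204160594564524
0.015 274 Y -0.009931910550714202 ztop 0.19172249668587563
0.03 114 Y -0.010104107751094351 ztop 0.1823118307859223
0.045 113 Y -0.01045035718341125 ztop 0.16541934684782086
```

View pics/w10.png

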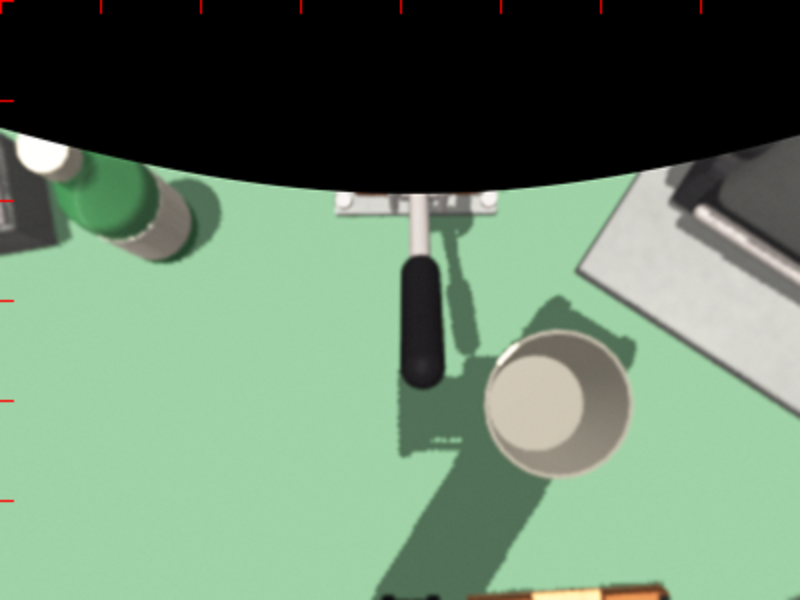

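Run:
```python
from h import *
go(.6954,-.0149,.30,33)
```

```text
row [10.99  0.53  6.01] [ 0.     0.    -0.001] steps 3.0062125571574625 0.011213276633588485
```

Emit:
servo_tool --deltas '[[[2,0.1,0,0,0,0,0],[4,0.2,0,0,0,0,0],[6,0.3,0,0,0,0,0],[8,0.4,1.5,0,0,0,0],[10,0.5,3,0,0,0,0],[11,0.5,4.5,0,0,0,0],[11,0.5,6,0,0,0,0],[11,0.5,6,0,0,0,0],[11,0.5,6,0,0,0,0],[11,0.5,6,0,0,0,0]]]'

```text
time_s: 33.35
tool_pos: [0.6953, -0.0153, 0.301]
orientation: [[0.84, 0.543, 0.001], [0.543, -0.84, -0.001], [0.0, 0.001, -1.0]]
ft_force: [0.2, 0.4, 1.1]
opening: 0.0005
grip_force: 0.0
```

Emit:
servo_tool --deltas '[[[0,0,2,0,0,0,0],[0,0,4,0,0,0,0],[0,0,6,0,0,0,0],[0,0,8,0,0,0,0],[0,0,10,0,0,0,0],[0,0,12,0,0,0,0],[0,0,13.5,0,0,0,0],[0,0,14.5,0,0,0,0],[0,0,14.5,0,0,0,0],[0,0,14.5,0,0,0,0]]]'

```text
time_s: 34.18
tool_pos: [0.6969, -0.0151, 0.1589]
orientation: [[0.84, 0.543, 0.005], [0.543, -0.84, -0.001], [0.004, 0.003, -1.0]]
ft_force: [-1.6, 0.3, 8.4]
opening: 0.0004
grip_force: 3.7
```

Run:
```python
from h import *
q=st(); q=manip.read_state(); go(.6954,-.0149,.139,33)
```

```text
t 34.1833 tcp [ 0.697 -0.015  0.159] psi 32.863866114599865 q [ 21.  32. -30.  84.  17.  69. -69.] F [-1.6  0.3  8.4]
row [-0.12 -0.11  1.99] [ 0.003 -0.004 -0.002] steps 0.47775654381283356 0.046668178960837865
```

Emit:
servo_tool --deltas '[[[0,0,0.6,0,0,0,0],[0,0,1.2,0,0,0,0],[0,0,1.7,0,0,0,0],[0,0,1.7,0,0,0,0],[0,0,1.7,0,0,0,0],[0,0,1.7,0,0,0,0],[0,0,1.7,0,0,0,0],[0,0,1.7,0,0,0,0],[0,0,1.7,0,0,0,0],[0,0,1.7,0,0,0,0]]]'

```text
time_s: 35.02
tool_pos: [0.6985, -0.0142, 0.1463]
orientation: [[0.84, 0.543, 0.01], [0.543, -0.84, -0.0], [0.008, 0.006, -1.0]]
ft_force: [-4.3, 0.8, 19.9]
opening: 0.0006
grip_force: 9.2
```

Emit:
servo_tool --deltas '[[[0,0,0,0,0,0,0],[0,0,-3,0,0,0,0],[0,0,-6,0,0,0,0],[0,0,-9,0,0,0,0],[0,0,-12,0,0,0,0],[0,0,-15,0,0,0,0],[0,0,-17,0,0,0,0],[0,0,-17,0,0,0,0],[0,0,-17,0,0,0,0],[0,0,-17,0,0,0,0]]]'

```text
time_s: 35.85
tool_pos: [0.695, -0.0151, 0.3083]
orientation: [[0.84, 0.543, 0.0], [0.543, -0.84, -0.001], [-0.0, 0.001, -1.0]]
ft_force: [0.7, -1.0, -0.3]
opening: 0.0005
grip_force: 0.0
```

Emit:
servo_tool --deltas '[[[0,0,0,0,0,0,0],[0,0,0,0,0,0,0],[0,0,0,0,0,0,0],[0,0,0,0,0,0,0],[0,0,0,0,0,0,0],[0,0,0,0,0,0,0],[0,0,0,0,0,0,0],[0,0,0,0,0,0,0],[0,0,0,0,0,0,0],[0,0,0,0,0,0,0]]]'

```text
time_s: 36.68
tool_pos: [0.6953, -0.0146, 0.3081]
orientation: [[0.839, 0.544, 0.0], [0.544, -0.839, -0.0], [0.0, 0.0, -1.0]]
ft_force: [0.4, -0.1, -1.0]
opening: 0.0008
grip_force: 0.0
```

```bash
cat >> h.py <<'E'
def lever():
    """lever angle from scene depth: heights along the line x from pivot"""
    s=snap('scene'); P=cloud(s); p=np.radians(33);d=P[...,:2]-np.array([.7835,.0423]); X=d@[np.cos(p),np.sin(p)];Y=d@[-np.sin(p),np.cos(p)]
    for a in (-.12,-.10,-.08):
        m=(np.abs(X-a)<.006)&(np.abs(Y)<.012)&(P[...,2]>.03)&(P[...,2]<.25)
        if m.sum()>3: print(a,m.sum(),np.percentile(P[...,2][m],[10,50,90]), 'rest top',.125-a*.684+.013)
E
python3 - <<'E'
from h import *
q=st(); lever(); go(.6954,-.0149,.30,33)
E
```

```text
t 36.6833 tcp [ 0.695 -0.015  0.308] psi 32.93031739271582 q [ 21.  27. -32.  73.  14.  84. -67.] F [ 0.4 -0.1 -1. ]
-0.12 72 [0.204 0.213 0.219] rest top 0.22008
-0.1 106 [0.192 0.203 0.247] rest top 0.20640000000000003
-0.08 71 [0.177 0.186 0.191] rest top 0.19272
row [-0.01  0.03  0.81] [ 0.    -0.    -0.001] steps 0.1945500067672448 0.009897483867298785
```

Emit:
servo_tool --deltas '[[[0,0,2.5,0,0,0,0],[0,0,5,0,0,0,0],[0,0,7.5,0,0,0,0],[0,0,10,0,0,0,0],[0,0,12.5,0,0,0,0],[0,0,14.5,0,0,0,0],[0,0,16,0,0,0,0],[0,0,16.6,0,0,0,0],[0,0,16.6,0,0,0,0],[0,0,16.6,0,0,0,0]]]'

```text
time_s: 37.57
tool_pos: [0.6965, -0.0142, 0.1455]
orientation: [[0.839, 0.544, 0.003], [0.544, -0.839, -0.0], [0.003, 0.002, -1.0]]
ft_force: [-3.6, -0.5, 11.8]
opening: 0.0007
grip_force: 5.8
```

Emit:
servo_tool --deltas '[[[0,0,0,0,0,0,0],[0,0,0,0,0,0,0],[0,0,-3,0,0,0,0],[0,0,-6,0,0,0,0],[0,0,-9,0,0,0,0],[0,0,-12,0,0,0,0],[0,0,-15,0,0,0,0],[0,0,-16.6,0,0,0,0],[0,0,-16.6,0,0,0,0],[0,0,-16.6,0,0,0,0]]]'

```text
time_s: 38.4
tool_pos: [0.6957, -0.0144, 0.3092]
orientation: [[0.839, 0.544, 0.002], [0.544, -0.839, -0.0], [0.002, 0.001, -1.0]]
ft_force: [0.5, -0.3, -0.1]
opening: 0.0008
grip_force: 0.0
```

Emit:
servo_tool --deltas '[[[0,0,0,0,0,0,0],[0,0,0,0,0,0,0],[0,0,0,0,0,0,0],[0,0,0,0,0,0,0],[0,0,0,0,0,0,0],[0,0,0,0,0,0,0],[0,0,0,0,0,0,0],[0,0,0,0,0,0,0],[0,0,0,0,0,0,0],[0,0,0,0,0,0,0]]]'

```text
time_s: 39.23
tool_pos: [0.6953, -0.0146, 0.3081]
orientation: [[0.839, 0.544, 0.0], [0.544, -0.839, -0.0], [0.0, 0.0, -1.0]]
ft_force: [0.4, -0.4, 0.6]
opening: 0.0004
grip_force: 0.0
```

Run:
```python
from h import *
q=st(); lever()
```

```text
t 39.2333 tcp [ 0.695 -0.015  0.308] psi 32.93535002830879 q [ 21.  27. -32.  73.  14.  84. -67.] F [ 0.4 -0.4  0.6]
-0.12 72 [0.203 0.213 0.218] rest top 0.22008
-0.1 107 [0.192 0.203 0.246] rest top 0.20640000000000003
-0.08 72 [0.177 0.185 0.191] rest top 0.19272
```

Emit:
servo_tool --deltas '[[[0,0,2.5,0,0,0,0],[0,0,5,0,0,0,0],[0,0,7.5,0,0,0,0],[0,0,10,0,0,0,0],[0,0,12.5,0,0,0,0],[0,0,14.5,0,0,0,0],[0,0,16,0,0,0,0],[0,0,16.8,0,0,0,0],[0,0,16.8,0,0,0,0],[0,0,16.8,0,0,0,0]]]'

```text
time_s: 40.12
tool_pos: [0.6967, -0.0141, 0.1451]
orientation: [[0.839, 0.544, 0.004], [0.544, -0.839, -0.001], [0.003, 0.003, -1.0]]
ft_force: [-5.7, -0.9, 18.7]
opening: 0.0003
grip_force: 9.0
```

Emit:
servo_tool --deltas '[[[0,0,0,0,0,0,0],[0,0,0,0,0,0,0],[0,0,-3,0,0,0,0],[0,0,-6,0,0,0,0],[0,0,-9,0,0,0,0],[0,0,-12,0,0,0,0],[0,0,-15,0,0,0,0],[0,0,-16.8,0,0,0,0],[0,0,-16.8,0,0,0,0],[0,0,-16.8,0,0,0,0]]]'

```text
time_s: 40.95
tool_pos: [0.6958, -0.0144, 0.3097]
orientation: [[0.839, 0.544, 0.003], [0.544, -0.839, -0.0], [0.002, 0.002, -1.0]]
ft_force: [-0.4, -1.0, -1.0]
opening: 0.0006
grip_force: 0.0
```

Emit:
servo_tool --deltas '[[[0,0,0,0,0,0,0],[0,0,0,0,0,0,0],[0,0,0,0,0,0,0],[0,0,0,0,0,0,0],[0,0,0,0,0,0,0],[0,0,0,0,0,0,0],[0,0,0,0,0,0,0],[0,0,0,0,0,0,0],[0,0,0,0,0,0,0],[0,0,0,0,0,0,0]]]'

```text
time_s: 41.78
tool_pos: [0.6953, -0.0146, 0.3081]
orientation: [[0.839, 0.544, 0.0], [0.544, -0.839, -0.0], [-0.0, 0.0, -1.0]]
ft_force: [-0.5, -0.7, 0.7]
opening: 0.0005
grip_force: 0.0
```

Emit:
servo_tool --deltas '[[[0,0,2.5,0,0,0,0],[0,0,5,0,0,0,0],[0,0,7.5,0,0,0,0],[0,0,10,0,0,0,0],[0,0,12.5,0,0,0,0],[0,0,14.5,0,0,0,0],[0,0,16,0,0,0,0],[0,0,16.8,0,0,0,0],[0,0,16.8,0,0,0,0],[0,0,16.8,0,0,0,0]]]'

```text
time_s: 42.62
tool_pos: [0.6967, -0.0142, 0.1451]
orientation: [[0.839, 0.544, 0.004], [0.544, -0.839, -0.001], [0.003, 0.003, -1.0]]
ft_force: [-6.6, 0.5, 17.4]
opening: 0.0003
grip_force: 9.0
```

Emit:
servo_tool --deltas '[[[0,0,0,0,0,0,0],[0,0,0,0,0,0,0],[0,0,-3,0,0,0,0],[0,0,-6,0,0,0,0],[0,0,-9,0,0,0,0],[0,0,-12,0,0,0,0],[0,0,-15,0,0,0,0],[0,0,-18,0,0,0,0],[0,0,-20,0,0,0,0],[0,0,-20,0,0,0,0]]]'

```text
time_s: 43.45
tool_pos: [0.6969, -0.0141, 0.3464]
orientation: [[0.839, 0.543, 0.009], [0.543, -0.839, 0.0], [0.008, 0.005, -1.0]]
ft_force: [1.4, 0.5, 0.4]
opening: 0.0005
grip_force: 0.0
```

Run:
```python
from h import *
q=st(); go(.47,.30,.34,45)
```

```text
t 43.45 tcp [ 0.697 -0.014  0.346] psi 32.91810647917806 q [ 21.  26. -32.  70.  14.  87. -66.] F [1.4 0.5 0.4]
row [ -1.98 -38.7    0.43] [ 0.006 -0.007 -0.211] steps 9.29369325173846 1.689269011541698
```

Emit:
servo_tool --deltas '[[[-0.2,-3.8,0,0,0,-0.02,0],[-0.4,-7.6,0,0,0,-0.04,0],[-0.6,-11.4,0,0,0,-0.06,0],[-0.8,-15.2,0,0,0,-0.08,0],[-1,-19,0,0,0,-0.1,0],[-1.2,-22.8,0,0,0,-0.12,0],[-1.4,-26.6,0,0,0,-0.14,0],[-1.6,-30.4,0,0,0,-0.16,0],[-1.8,-34.2,0,0,0,-0.18,0],[-2,-38.3,0,0,0,-0.21,0]]]'

```text
time_s: 44.28
tool_pos: [0.4692, 0.2964, 0.3395]
orientation: [[0.708, 0.706, 0.0], [0.706, -0.708, -0.001], [-0.001, 0.001, -1.0]]
ft_force: [-0.1, 1.3, -0.2]
opening: 0.0004
grip_force: 0.0
```

Run:
```python
from h import *
for i in range(4): s=snap('wrist')
q=st(); nets(s,[('start_top',.082),('station',0)]); save(s,'w11')
im=warp(s,(.555,.413),-40,.082,160,120,.001)
for k in range(0,160,20): cv2.line(im,(k,0),(k,2),(255,0,0),1)
for k in range(0,120,20): cv2.line(im,(0,k),(2,k),(255,0,0),1)
b=cv2.resize(im,(800,600),interpolation=cv2.INTER_CUBIC)
t=snap('top'); cl=cv2.resize(warp(t,T0,TY,.018,300,225,.001),(240,180)); b[-180:,-240:]=cl
cv2.imwrite('pics/w11x.png',b[:,:,::-1]); lever()
P=cloud(s); m=(np.abs(P[...,0]-.555)<.03)&(np.abs(P[...,1]-.413)<.03)&(P[...,2]>.078)&(P[...,2]<.088); print(m.sum(),np.median(P[m],0),P[m].min(0),P[m].max(0))
```

```text
t 44.4833 tcp [0.469 0.297 0.34 ] psi 45.15733692397319 q [  6.  10. -46.  91.   7.  82. -85.] F [ 1.1 -0.3 -0.3]
start_top [332.  21.] 0.73 [0.61  0.419 0.082]
start_top [294.  56.] 0.61 [0.55  0.419 0.082]
station [333.  24.] 0.97 [0.629 0.431 0.   ]
-0.12 68 [0.204 0.213 0.217] rest top 0.22008
-0.1 66 [0.191 0.199 0.205] rest top 0.20640000000000003
-0.08 72 [0.176 0.185 0.191] rest top 0.19272
516 [0.551 0.416 0.082] [0.536 0.401 0.078] [0.566 0.431 0.085]
```

View pics/w11x.png

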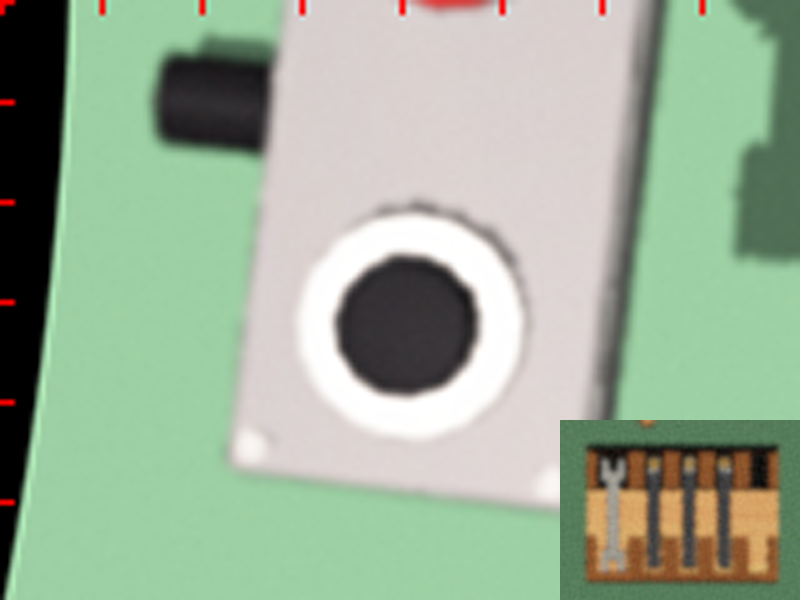

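Run:
```python
from h import *
s=snap('wrist');P=cloud(s); r=np.hypot(P[...,0]-.5507,P[...,1]-.4155)
for a,b in ((0,.01),(.016,.018),(.018,.021),(.025,.03)): m=(r>a)&(r<b);print(a,np.percentile(P[...,2][m],[10,50,90]))
st();go(.5507,.4155,.175,45)
```

```text
0 [0.081 0.083 0.084]
0.016 [0.072 0.073 0.074]
0.018 [0.072 0.072 0.073]
0.025 [0.059 0.061 0.062]
t 44.7333 tcp [0.471 0.294 0.34 ] psi 44.79449963537119 q [  6.  10. -46.  91.   7.  82. -85.] F [ 0.9  0.4 -0.2]
row [14.17 -2.99 16.45] [-0.     0.001 -0.004] steps 5.2552135948348555 0.029297064037659092
```

Emit:
servo_tool --deltas '[[[2.4,-0.5,2,0,0,0,0],[4.8,-1,5,0,0,0,0],[7.2,-1.5,8,0,0,0,0],[9.6,-2,11,0,0,0,0],[12,-2.5,14,0,0,0,0],[14.2,-3,16,0,0,0,0],[14.2,-3,16.5,0,0,0,0],[14.2,-3,16.5,0,0,0,0],[14.2,-3,16.5,0,0,0,0],[14.2,-3,16.5,0,0,0,0]]]'

```text
time_s: 45.57
tool_pos: [0.5504, 0.4168, 0.1767]
orientation: [[0.709, 0.706, 0.002], [0.706, -0.709, 0.001], [0.002, 0.001, -1.0]]
ft_force: [0.4, 0.7, -0.5]
opening: 0.0008
grip_force: 0.0
```

Run:
```python
from h import *
st();go(.5507,.4155,.145,45)
```

```text
t 45.5667 tcp [0.55  0.417 0.177] psi 44.880461334513114 q [-10.  33. -42.  83.  23.  72. -99.] F [ 0.4  0.7 -0.5]
row [-0.08  0.11  3.17] [ 0.001 -0.002 -0.002] steps 0.7599363131091983 0.023278766611107313
```

Emit:
servo_tool --deltas '[[[0,0.1,0.8,0,0,0,0],[0,0.1,1.6,0,0,0,0],[0,0.1,2.2,0,0,0,0],[0,0.1,2.6,0,0,0,0],[0,0.1,2.9,0,0,0,0],[0,0.1,3.2,0,0,0,0],[0,0.1,3.35,0,0,0,0],[0,0.1,3.35,0,0,0,0],[0,0.1,3.35,0,0,0,0],[0,0.1,3.35,0,0,0,0]]]'

```text
time_s: 46.4
tool_pos: [0.5505, 0.4162, 0.1459]
orientation: [[0.708, 0.706, 0.002], [0.706, -0.708, -0.002], [-0.001, 0.003, -1.0]]
ft_force: [-5.1, -7.6, 22.3]
opening: 0.0004
grip_force: 10.7
```

Emit:
servo_tool --deltas '[[[0,0,-1,0,0,0,0],[0,0,-3,0,0,0,0],[0,0,-6,0,0,0,0],[0,0,-9,0,0,0,0],[0,0,-12,0,0,0,0],[0,0,-14,0,0,0,0],[0,0,-14,0,0,0,0],[0,0,-14,0,0,0,0],[0,0,-14,0,0,0,0],[0,0,-14,0,0,0,0]]]'

```text
time_s: 47.23
tool_pos: [0.5499, 0.4163, 0.2795]
orientation: [[0.707, 0.707, -0.002], [0.707, -0.707, -0.002], [-0.003, -0.0, -1.0]]
ft_force: [0.2, -0.9, 0.2]
opening: 0.0008
grip_force: 0.0
```

Run:
```python
from h import *
st(); t=snap('top'); P=cloud(t); r=np.hypot(P[...,0]-.5507,P[...,1]-.4155); print('start z',np.median(P[...,2][r<.01]))
lever()
a=cv2.resize(warp(t,T0,TY,.018,300,225,.001),(800,600),interpolation=cv2.INTER_CUBIC); b=cv2.resize(t['color'],(320,200)); a[:200,:320]=b
cv2.imwrite('pics/fin.png',a[:,:,::-1])
```

```text
t 47.2333 tcp [0.55  0.416 0.28 ] psi 44.9683414424899 q [-10.  30. -44.  76.  20.  82. -97.] F [ 0.2 -0.9  0.2]
start z 0.6192865687113213
-0.12 66 [0.204 0.213 0.218] rest top 0.22008
-0.1 69 [0.192 0.2   0.205] rest top 0.20640000000000003
-0.08 73 [0.176 0.185 0.191] rest top 0.19272
```

View pics/fin.png

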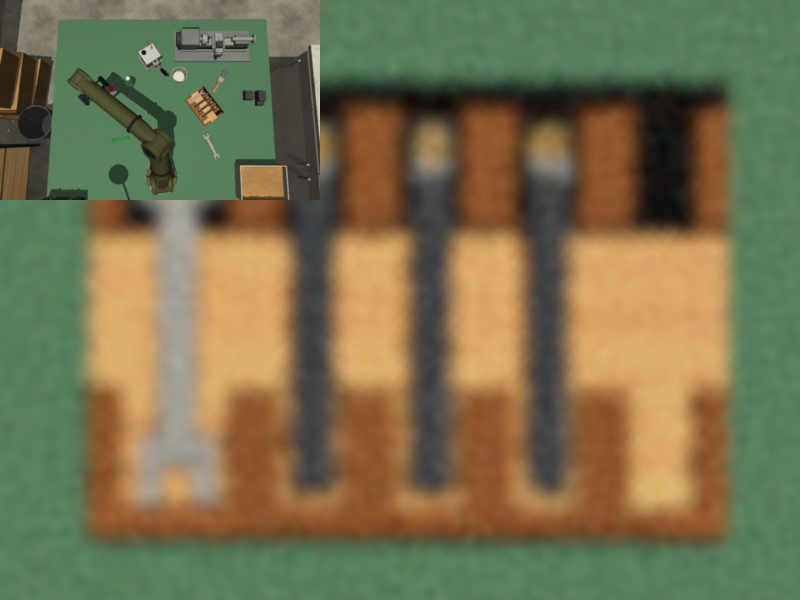

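```bash
python3 -c "
from cell import order
print(order.close_job())"
```

```text
the job is handed in; nothing more can be done
None
```

The job is handed in: the three turning tools on the bench and the smaller silver spanner are in the tray with cutting tips at the rubber end, the lever had four full strokes, and the start button was then pushed fully down and released; I saw everything seated in the tray, but did not confirm the button came back up because the arm hid it.

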